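# Find the slope line on a hump mould with a pendulum gauge

## Task

Take the standing wooden slope gauge by its top grip and set its foot level across the crown of the arched plaster mould, so that the swinging pointer comes to rest at zero. Then rock the gauge over the curve, down the side towards which its brass index tab stands, until the pointer settles between the tab's prongs with the flat of the foot still on the plaster, and finish holding it there with a light press, still gripped, so that the slope line can be pencilled. Leave the preset tab, the mould and the other things on the table as they are.

Things in the scene. Friction and masses are not known exactly. Their poses are not given: they have to be found in the camera images.
- gauge_grip (a point): centre of the gauge's beech grip block, 18 mm thick (gauge x), 44 wide (y), 50 tall (z), at the top of the 172 mm tall gauge, 148 mm above the foot's underside; grip it across x. Gauge axes: z up through the grip; y along the foot, to the robot's left when the dial faces the robot; x through the dial, a 100 mm disc between foot and grip that faces -x, roughly the robot
- gauge_foot (a point): middle of the underside of the gauge's foot, a straight flat beech bar 150 mm long (gauge y), 30 mm deep (x) and 14 mm thick, with a dark witness line at its middle. Wood on plaster grips, so the foot rolls over the curve more readily than it slides. Axes as the grip's
- gauge: the whole standing wooden slope gauge, about 0.29 kg; origin and axes are those of point gauge_foot
- pointer (a joint): pendulum pointer, hung from a pivot at the dial's centre, 68 mm above the foot's underside. It hangs plumb, so it reads the gauge's lean in rad: 0 = upright, positive = pointer swung to the gauge's +y side, as when the gauge's top leans to its +y. It swings about 3 times a second and settles in about a second
- index_tab (a joint): where the brass index tab is clamped on the dial's lower rim, in the same angle as the pointer: preset at 0.20 to 0.42 rad to the +y side. The tab is a stiff brass rider 12 mm wide with two prongs towards the dial's centre; it must not be touched. The pointer is on the mark when both read the same
- pointer_tip (a point): tip of the thin dark pointer, 40 mm from the pivot; z axis along the pointer
- index_mark (a point): the middle between the tab's two prongs, 42 mm from the pivot; the gap between the prongs is 7 mm (0.16 rad) wide; z axis towards the pivot
- mould_crown (a point): middle of the crown of the arched plaster mould, 60 mm above the table; a pencil line runs along the crown. Axes: x along that line, y across, z up. The mould is 180 mm long (x) and 190 wide (y); its top is part of a cylinder of 120 mm radius, falling off to both sides until it slopes 52 degrees at its edges, 13 mm above the table. 2.1 kg, not fixed
- mould_axis (a point): point on the axis of the mould's cylinder, 120 mm below the crown (under the table top); axes as the crown's
- mould: the mould; origin in the middle of its underside
- pencil: red pencil, 159 x 7 mm, lying in front of the mould; not to be disturbed
- bamboo_rib: flat bamboo rib, 105 x 40 x 8 mm, lying between gauge and mould; not to be disturbed
- glaze_brush: round brush, 194 x 10 mm, lying at the left; not to be disturbed
- stamp_0: small turned stamp, 28 mm across, 54 mm tall, standing behind; not to be disturbed
There are look-alikes about, which are no part of the job. What is shaped like the gauge but orange or pink is not meant.

How it is judged:
By the outcome, as a careful person would: the job done as asked, in the order asked, and still so for the second after the job is handed in, while the arm keeps its last pose, push and grip.
It also fails if it takes over 50 s, if anything falls off the work surface, if the arm or the gripper's body presses on something with over 40 N, if the wrist force passes 120 N, or if a joint passes its speed limit or range.

## Robot

A 6-joint arm with a two-finger parallel gripper is mounted at the origin on a cart in front of the work surface, level with it; the furniture and walls round the work are solid. World frame = base frame: x ahead of the robot, y to its left, z up, the work surface at z = 0. Lengths are in mm, angles in rad, forces in N, time in s.
With the tool pointing down it reaches from about 350 to 875 mm from the base axis. Payload 4.2 kg.
Tool frame: the origin (TCP) lies midway between the tips of the shut fingers; the grasp point (between the pads) lies arm.grip_depth behind it (arm.grip_depth is the distance from the TCP to the grasp point, in mm); z points along the fingers, y is the direction in which the jaws open and shut (so a half turn about z gives the same grasp; the last joint's range is limited). The gripper opens to 85 mm and grips with 20 to 120 N. Pads are 22 mm wide; open, the fingers measure 114 mm over their backs; the gripper's body (76 mm by 85 mm) begins 54 mm behind the grasp point. The pads swing forward as they close: fully open they stand 13 mm farther back than shut.
Start: joints at [-1.052, 0.385, 0.008, 0, -1.194, -0.259], TCP at [160.571, -604, 192.912] pointing down, gripper open.
Joint ranges: [-3.14, 3.14], [-1.21, 2.06], [-1.07, 1.41], [-3.16, 2.05], [-2.99, -0.16], [-3.1, 3.1]. Speed limits (rad/s): [2.79, 2.79, 3.14, 3.14, 3.14, 3.14].

## Interface

Orientations are given as a unit quaternion [x, y, z, w].
In Python, from bench import arm gives the robot as it stands.
- The arm moves only by the tool play_rows, never from a script. Its argument "motion" is one flat list of numbers, 7 for each row, row after row: the opening in per cent of the stroke, from 0 (shut) to 100 (fully open), then the shift along the world's x, y, z in cm, then the turn, a rotation vector about the world's x, y, z in degrees. A call has 1 to 5 rows; each row is the pose to reach, as a shift and turn from the pose commanded when the call began; what a row does not reach only later rows make up. A row lasts 1/8 s, in which the tool goes at most 62.5 mm and 10.7 degrees, less where a joint would pass 70% of its speed; a pose out of reach is approached as far as the arm can. A call with a gripper value outside its range is refused whole. The fingers move at their own pace and stop on an object; the grip force is fixed at half the most. Time passes only in rows, so rows that repeat a pose let the fingers close. It gives the time, the measured TCP pose, the force and the opening at its end, in the units of the state.
- arm.read_state(): the state, without advancing time (a new reading comes with each control period).
- arm.get_image(name): name is "scene" or "top"; returns (picture, depth): 420x560x3 uint8, red, green, blue; 420x560 float32, mm along the optical axis (not along the pixel's ray), 0 where there is no reading.
- arm.camera_info(name): a dict with "fovy" (degrees; the focal length in pixels is half the picture's height over the tangent of half this angle, whatever the lens; pixels are square), "cx", "cy" (the principal point, pixels), "k1" (the pictures are not rectified: a ray, as slopes to the right and down, at radius r is drawn at 1 + k1 r^2 times it, then the intrinsics apply), "R" (3x3) and "t" (3): a world point X has camera coordinates R X + t. Camera axes: x right, y down, z forward; pixel columns grow to the right and rows downward; lengths in mm; the calibration is good to about 2 mm. A picture is of the moment at which its call begins. camera_info takes no time and is no camera call.
- arm.job_done(): hands the job in, once; it reports no verdict.
Trained networks look in the newest picture that a camera, given by its name, has taken for a name from the list of things; names that differ only in an ending like _2 or _b are one class to them, and where a whole thing is asked for, a point or a joint stands for the part that bears it (a point fixed in the world has none). Each returns a list of dicts, best first, with "confidence" (0 to 1); they miss things now and then, are a little off and sometimes report something else, mostly with a low value. They report only what shows in the picture. A call takes as long as a camera call. They do not tell look-alikes from the thing itself.
- arm.outline_of(thing, camera): "mask" (420x560 bool, what is visible of it) and "extent" ([left, top, width, height] in pixels, round what is visible of it).
- arm.place_of(thing, camera): "uv" ([column, row] in pixels: a listed point, or the origin of a listed thing).
The state is a dict: "clock": time; "joints": joint angles; "joint_vel": joint speeds; "joint_efforts": joint torques, N m; "position": TCP position; "ee_rot": TCP orientation; "contact_force": force on the tool from outside, world axes, zero at the start; "wrist_torque": the same for the moment, N m; "gripper_width": finger opening in mm.
Only numpy, scipy, OpenCV 4.12 (cv2) and the standard library are available. Lean on these libraries where they do the work, as an engineer would, in place of code of your own. Each camera call takes 0.05 s, during which the arm holds its last target.

## Working session

There is one attempt and no reset: what is moved stays moved. The work goes in short steps, Python scripts to look and compute and a tool call to move; the robot and the scene stay as the last step left them, time stands still between calls to the robot, and variables do not carry over. Pictures are saved under pics/ and viewed, and the job is handed in when it is done.

Besides the shell and the picture viewer there is one more tool, called after ">>>" as a command line: name --argument value ..., lists and objects as JSON in quotes. play_rows: Moves the arm, as the interface text tells. Its arguments: {"type":"object","properties":{"motion":{"type":"array","items":{"type":"number"}}},"required":["motion"]}

```bash
ls; mkdir -p pics; python3 - <<'E'
from bench import arm
import cv2
print(arm.read_state(), arm.grip_depth)
for n in("scene","top"):
    p,d=arm.get_image(n); cv2.imwrite(f"pics/{n}0.png",p[:,:,::-1]); print(n,arm.camera_info(n))
E
```

```text
pics
{'clock': 0.0, 'joints': array([-1.05241568e+00,  3.85531498e-01,  6.59875827e-03, -4.95283209e-04,
       -1.19402325e+00, -2.58595834e-01]), 'joint_vel': array([ 0.00021286,  0.00045997, -0.00140563,  0.0005824 ,  0.00034469,
       -0.0009327 ]), 'joint_efforts': array([ 7.73041429e-04, -3.92287803e+01,  1.88401437e+01,  4.18627962e+00,
       -4.70506478e-03,  6.19253257e-06]), 'position': array([ 160.37397202, -603.36072267,  191.82678185]), 'ee_rot': array([-1.29436784e-01,  9.91587061e-01,  1.08655253e-03, -1.96008257e-04]), 'contact_force': array([ 0.03318759, -0.53885667, -0.15463623]), 'wrist_torque': array([ 0.00659111,  0.03979235, -0.06034879]), 'gripper_width': 85.24759620435772} 18.700000000000003
scene {'fovy': 53.48383151264329, 'cx': 277.2133213233523, 'cy': 210.61017772033233, 'k1': -0.08044685594028553, 'R': array([[-0.90205897, -0.4316046 , -0.00266213],
       [-0.18471078,  0.39160764, -0.9014019 ],
       [ 0.39009172, -0.81262594, -0.43297521]]), 't': array([507.8375367 , 142.87094398, 916.24750537])}
top {'fovy': 55.124285820330165, 'cx': 276.38981467648256, 'cy': 200.9886328508693, 'k1': -0.0267426510653078, 'R': array([[ 0.01201019, -0.99987227, -0.01054505],
       [-0.9847465 , -0.00999651, -0.1737078 ],
       [ 0.1735802 ,  0.01247047, -0.98474078]]), 't': array([  82.43011   ,  562.78819685, 1144.41621319])}
```

View pics/scene0.png

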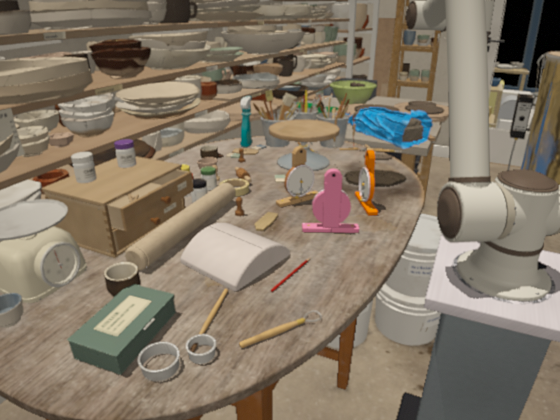

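View pics/top0.png

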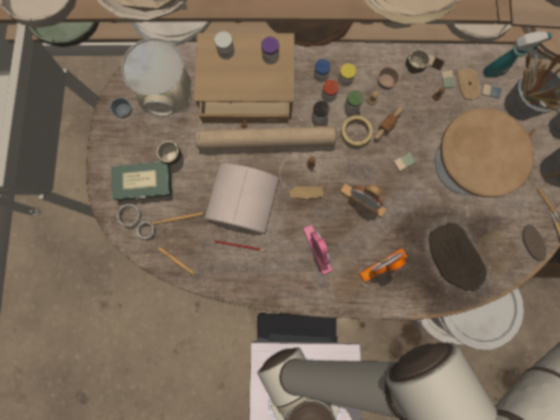

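The wooden gauge stands at about (298,180) in scene and (363,200) in top. Pink (330,205)/(318,250) and orange (368,182)/(384,265) are the look-alikes. The mould is at (235,253) in scene and (241,197) in top.

```bash
cat > h.py <<'E'
from bench import arm
import numpy as np, cv2
from scipy.spatial.transform import Rotation as Rot
H=420
def K(n):
    c=arm.camera_info(n); f=H/2/np.tan(np.radians(c["fovy"]/2)); return c,f
def ray(n,uv):
    c,f=K(n); xd=np.array([(uv[0]-c["cx"])/f,(uv[1]-c["cy"])/f]); x=xd.copy()
    for _ in range(30): x=xd/(1+c["k1"]*(x@x))
    return np.array([x[0],x[1],1.])
def at_depth(n,uv,d):
    c,f=K(n); return c["R"].T@(ray(n,uv)*d-c["t"])
def at_z(n,uv,z):
    c,f=K(n); o=-c["R"].T@c["t"]; v=c["R"].T@ray(n,uv); return o+v*(z-o[2])/v[2]
def proj(n,X):
    c,f=K(n); p=c["R"]@np.asarray(X,float)+c["t"]; s=p[:2]/p[2]; s=s*(1+c["k1"]*(s@s)); return s*f+[c["cx"],c["cy"]]
def tri(ua,ub):
    A=[];b=[]
    for n,uv in(("scene",ua),("top",ub)):
        c,f=K(n);o=-c["R"].T@c["t"];v=c["R"].T@ray(n,uv);v/=np.linalg.norm(v);P=np.eye(3)-np.outer(v,v);A.append(P);b.append(P@o)
    X=np.linalg.lstsq(np.vstack(A),np.hstack(b),rcond=None)[0]
    return X,[np.linalg.norm(A[i]@X-b[i]) for i in(0,1)]
def crop(n,name,x,y,w,h,s):
    p,d=arm.get_image(n); cv2.imwrite(f"pics/{name}.png",cv2.resize(p[y:y+h,x:x+w,::-1],None,fx=s,fy=s,interpolation=cv2.INTER_CUBIC)); return p,d
E
python3 - <<'E'
from h import *
p,d=crop("scene","c1",250,130,150,110,5)
p2,d2=crop("top","c2",180,130,240,170,3.3)
for n in("scene","top"):
  for t in("gauge_grip","gauge_foot","pointer_tip","index_mark","mould_crown"):
    print(n,t,[(np.round(r["uv"],1).tolist(),round(r["confidence"],2)) for r in arm.place_of(t,n)])
E
```

```text
scene gauge_grip [([296.2, 154.0], 0.81), ([370.5, 159.1], 0.59), ([331.2, 181.5], 0.57)]
scene gauge_foot [([366.0, 207.5], 0.97), ([297.1, 198.6], 0.6), ([328.4, 228.1], 0.59)]
scene pointer_tip [([302.0, 193.8], 0.57), ([362.8, 197.5], 0.37)]
scene index_mark []
scene mould_crown [([235.6, 235.9], 0.75), ([239.4, 212.0], 0.21)]
top gauge_grip [([373.5, 191.2], 0.9), ([317.2, 243.8], 0.81), ([395.8, 262.8], 0.63)]
top gauge_foot [([315.0, 248.9], 0.93), ([361.3, 203.4], 0.66), ([380.9, 260.4], 0.58)]
top pointer_tip []
top index_mark []
top mould_crown [([238.4, 196.3], 0.7), ([312.3, 160.7], 0.59)]
```

View pics/c1.png

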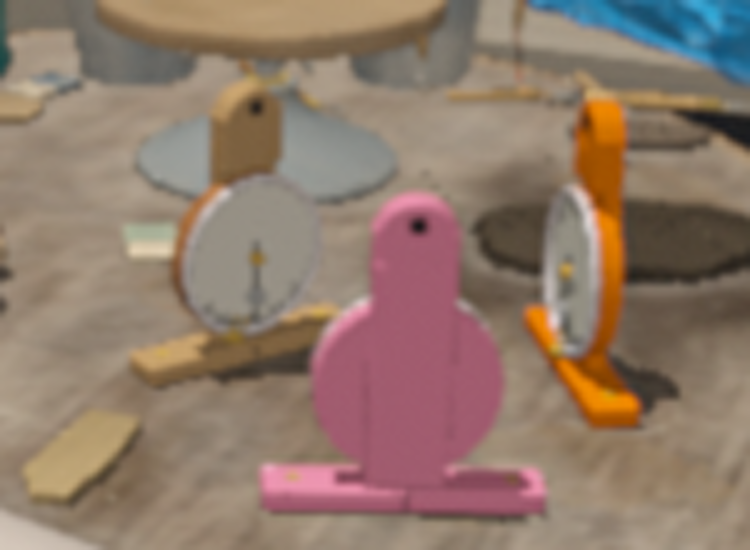

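View pics/c2.png

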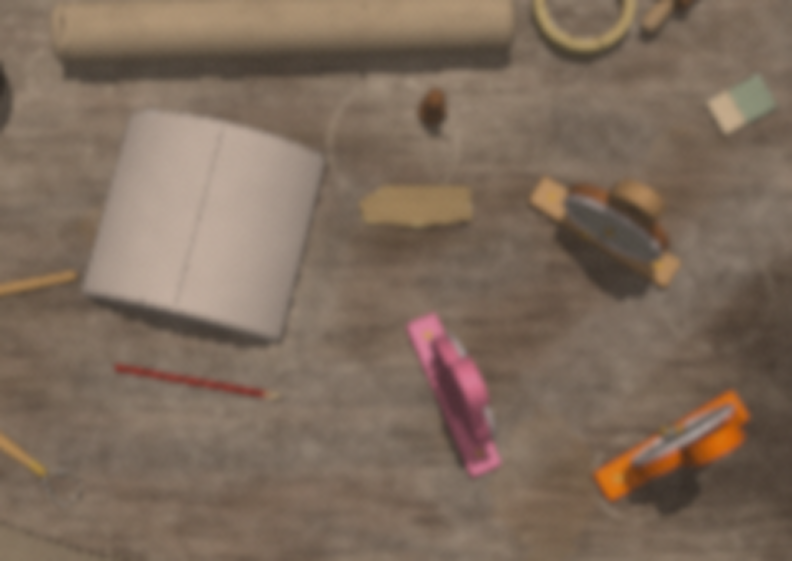

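```bash
python3 - <<'E'
from h import *
print("grip",tri([296.2,154],[373.5,191.2])); print("foot",tri([297.1,198.6],[361.3,203.4])); print("crown",tri([235.6,235.9],[238.4,196.3]))
print(at_z("top",(361.3,203.4),0),at_z("scene",(297.1,198.6),0))
for z in(60,): print(at_z("top",(238.4,196.3),z),at_z("scene",(235.6,235.9),z))
for t in("gauge","mould","bamboo_rib","pencil"):
  for n in("scene","top"):
    print(n,t,[(r["extent"],round(r["confidence"],2)) for r in arm.outline_of(t,n)])
E
```

```text
grip (array([ 579.31223045, -175.7959515 ,  147.06914277]), [np.float64(5.0495129233376375), np.float64(5.049512923337446)])
foot (array([ 570.0138761 , -169.31423218,    8.04714444]), [np.float64(6.000201480014233), np.float64(6.0002014800137085)])
crown (array([572.08775812, 200.3464659 ,  64.37885935]), [np.float64(0.03086440955059694), np.float64(0.030864409550927948)])
[ 565.7021275  -172.89749229    0.        ] [ 583.05660931 -185.06962587    0.        ]
[572.93662774 200.83742303  60.        ] [576.26752766 193.64501828  60.        ]
scene gauge [([277.5, 141.9, 40.8, 64.1], 0.91), ([303.0, 166.8, 59.9, 64.8], 0.72), ([353.8, 148.8, 24.9, 65.1], 0.57), ([255.3, 212.3, 24.9, 18.6], 0.46)]
top gauge [([359.4, 245.4, 46.7, 35.2], 0.74), ([339.9, 185.6, 48.6, 29.4], 0.69), ([305.9, 228.4, 26.6, 42.2], 0.66)]
scene mould [([177.8, 222.9, 111.1, 65.6], 0.74)]
top mould [([207.5, 163.0, 70.2, 69.5], 0.68)]
scene bamboo_rib [([256.2, 213.8, 21.1, 14.7], 0.79)]
top bamboo_rib [([288.5, 186.6, 33.1, 9.8], 0.65)]
scene pencil [([276.6, 144.8, 40.8, 58.3], 0.74), ([271.6, 256.6, 35.7, 33.1], 0.45)]
top pencil []
```

```bash
cat >> h.py <<'E'
def cloud(n,d,mask):
    c,f=K(n); v,u=np.nonzero(mask&(d>0)); dd=d[v,u]
    x=np.stack([ray(n,(a,b)) for a,b in zip(u,v)])*dd[:,None]
    return (x-c["t"])@c["R"],u,v
def mouldfit(P,x0):
    from scipy.optimize import least_squares
    # params: cx, cy, crown z, yaw, tilt of axis ; cylinder R=120
    def res(q):
        a=np.array([np.cos(q[3]),np.sin(q[3]),0]); c=np.array([q[0],q[1],q[2]-120]); w=P-c; w=w-np.outer(w@a,a)
        return np.linalg.norm(w,axis=1)-120
    r=least_squares(res,x0,loss="soft_l1",f_scale=1.5); 
    return r.x,res(r.x)
E
python3 - <<'E'
from h import *
for n in("top","scene"):
    p,d=arm.get_image(n)
    m=max(arm.outline_of("mould",n),key=lambda r:r["confidence"])["mask"]
    P,u,v=cloud(n,d,cv2.erode(m.astype(np.uint8),np.ones((5,5)))>0)
    P=P[P[:,2]>22]
    q,r=mouldfit(P,[573,200,60,-0.24]); 
    a=np.array([np.cos(q[3]),np.sin(q[3]),0]); b=np.array([-a[1],a[0],0])
    s=P@a; t=P@b
    print(n,"mould",len(P),q,"rms",np.sqrt(np.mean(r**2)),"along",np.percentile(s,[0.5,99.5]),"across",np.percentile(t,[0,.5,99.5,100]),"crown across",q[0]*b[0]+q[1]*b[1])
    g=arm.outline_of("gauge",n); ex=[300,170] if n=="scene" else [364,200]
    g=min(g,key=lambda r:np.hypot(r["extent"][0]+r["extent"][2]/2-ex[0],r["extent"][1]+r["extent"][3]/2-ex[1]))
    P,u,v=cloud(n,d,g["mask"])
    ok=(np.abs(P[:,2]-85)<100)&(np.hypot(P[:,0]-572,P[:,1]+172)<110); P=P[ok];np.save(f"g_{n}.npy",P)
    print(n,np.histogram(P[:,2],bins=np.arange(-10,190,20)))
    F=P[(P[:,2]>9)&(P[:,2]<22)]
    if len(F)>10: print("foot rect",cv2.minAreaRect(F[:,:2].astype(np.float32)))
    G=P[(P[:,2]>125)]
    if len(G)>5: print("grip rect",cv2.minAreaRect(G[:,:2].astype(np.float32)), G.mean(0),G[:,2].max())
    D=P[(P[:,2]>30)&(P[:,2]<112)]
    if len(D)>10:
        c=D.mean(0);U,S,V=np.linalg.svd(D-c);print("dial plane",c,V[2],S)
E
```

```text
Traceback (most recent call last):
  File "h.py", line 27, in cloud
    x=np.stack([ray(n,(a,b)) for a,b in zip(u,v)])*dd[:,None]
                ~~~^^^^^^^^^
  File "h.py", line 8, in ray
    c,f=K(n); xd=np.array([(uv[0]-c["cx"])/f,(uv[1]-c["cy"])/f]); x=xd.copy()
        ~^^^
  File "h.py", line 6, in K
    c=arm.camera_info(n); f=H/2/np.tan(np.radians(c["fovy"]/2)); return c,f
ValueError: time passes only in moves, steps and waits
```

```bash
python3 - <<'E'
s=open('h.py').read()
s=s.replace('''def K(n):
    c=arm.camera_info(n);''','''_C={}
def K(n):
    if n not in _C: _C[n]=arm.camera_info(n)
    c=_C[n];''')
open('h.py','w').write(s)
E
cat > look.py <<'E'
from h import *
for n in("top","scene"):
    p,d=arm.get_image(n)
    m=max(arm.outline_of("mould",n),key=lambda r:r["confidence"])["mask"]
    P,u,v=cloud(n,d,cv2.erode(m.astype(np.uint8),np.ones((5,5)))>0)
    P=P[P[:,2]>22]
    q,r=mouldfit(P,[573,200,60,-0.24]); 
    a=np.array([np.cos(q[3]),np.sin(q[3]),0]); b=np.array([-a[1],a[0],0])
    s=P@a; t=P@b
    print(n,"mould",len(P),q,"rms",np.sqrt(np.mean(r**2)),"along",np.percentile(s,[0.5,99.5]),"across",np.percentile(t,[0,.5,99.5,100]),"crown across",q[0]*b[0]+q[1]*b[1])
    g=arm.outline_of("gauge",n); ex=[300,170] if n=="scene" else [364,200]
    g=min(g,key=lambda r:np.hypot(r["extent"][0]+r["extent"][2]/2-ex[0],r["extent"][1]+r["extent"][3]/2-ex[1]))
    P,u,v=cloud(n,d,g["mask"])
    ok=(np.abs(P[:,2]-85)<100)&(np.hypot(P[:,0]-572,P[:,1]+172)<110); P=P[ok];np.save(f"g_{n}.npy",P)
    print(n,np.histogram(P[:,2],bins=np.arange(-10,190,20)))
    F=P[(P[:,2]>9)&(P[:,2]<22)]
    if len(F)>10: print("foot rect",cv2.minAreaRect(F[:,:2].astype(np.float32)))
    G=P[(P[:,2]>125)]
    if len(G)>5: print("grip rect",cv2.minAreaRect(G[:,:2].astype(np.float32)), G.mean(0),G[:,2].max())
    D=P[(P[:,2]>30)&(P[:,2]<112)]
    if len(D)>10:
        c=D.mean(0);U,S,V=np.linalg.svd(D-c);print("dial plane",c,V[2],S)
E
python3 look.py
```

```text
top mould 3047 [-1.45473149e+03  6.77829221e+02  6.03385552e+01 -2.32690756e-01] rms 2.017798478883898 along [432.7805901  597.77156876] across [235.62336369 237.70453406 406.68565533 409.46336701] crown across 324.1052168184936
top (array([0, 0, 0, 0, 0, 0, 0, 0, 0]), array([-10,  10,  30,  50,  70,  90, 110, 130, 150, 170]))
scene mould 3172 [ 3.79916338e+02  2.42292974e+02  5.89691395e+01 -2.24352669e-01] rms 6.938558422000772 along [428.18862523 595.21462511] across [248.95257503 265.59504578 408.17682029 412.50248728] crown across 320.74270793378287
scene (array([111, 229, 150, 180, 180, 153,  87,  91,  90]), array([-10,  10,  30,  50,  70,  90, 110, 130, 150, 170]))
foot rect ((572.258544921875, -171.96409606933594), (148.8166046142578, 31.539981842041016), 57.09407043457031)
grip rect ((574.462158203125, -169.4103240966797), (41.64982223510742, 20.37350082397461), 52.68206787109375) [ 573.26331239 -166.35625843  148.94386823] 173.27731286753496
dial plane [ 570.09939296 -167.39480421   70.84095797] [ 0.82824736 -0.55990596 -0.0226191 ] [722.78621795 572.28389064  83.52361092]
```

```bash
python3 - <<'E'
from h import *
n="top"; p,d=arm.get_image(n)
m=np.zeros((420,560),bool); m[180:222,330:400]=1
P,u,v=cloud(n,d,m)
F=P[(P[:,2]>9)&(P[:,2]<22)]; hsv=cv2.cvtColor(p,cv2.COLOR_RGB2HSV)
from scipy import ndimage
z=np.zeros((420,560)); z[v,u]=P[:,2]
def big(m):
    l,k=ndimage.label(m); 
    return l==1+np.argmax(ndimage.sum(m,l,range(1,k+1)))
L=big((z>9)); sel=L[v,u]; Q=P[sel]
F=Q[Q[:,2]<22]; print("foot",len(F),cv2.minAreaRect(F[:,:2].astype(np.float32)))
G=Q[Q[:,2]>125]; print("grip",len(G),cv2.minAreaRect(G[:,:2].astype(np.float32)),G[:,2].max())
T=Q[Q[:,2]>168]; print("gtop",len(T),T.mean(0), cv2.minAreaRect(T[:,:2].astype(np.float32)))
# index tab angle in scene
pv=np.load("g_scene.npy")
yaw=-0.575; gx=np.array([np.cos(yaw),np.sin(yaw),0]); gy=np.array([-gx[1],gx[0],0])
foot=np.array([572.3,-172,0])
for o in(-16,-10,0): print(o,"pivot proj",proj("scene",foot+gx*o+[0,0,68]))
crop("scene","c3",270,135,60,80,8)
E
```

```text
foot 231 ((574.6829223632812, -174.50994873046875), (149.38681030273438, 31.41462516784668), 57.9233512878418)
grip 156 ((573.0910034179688, -174.8995361328125), (43.23936462402344, 18.754779815673828), 56.71324920654297) 174.20403881627897
gtop 55 [ 573.45229591 -174.68103733  170.64739511] ((574.2810668945312, -174.7324676513672), (26.25019645690918, 18.509458541870117), 45.0334358215332)
-16 pivot proj [302.11893707 181.79959364]
-10 pivot proj [300.975845   181.16608061]
0 pivot proj [299.08933484 180.12070559]
```

View pics/c3.png

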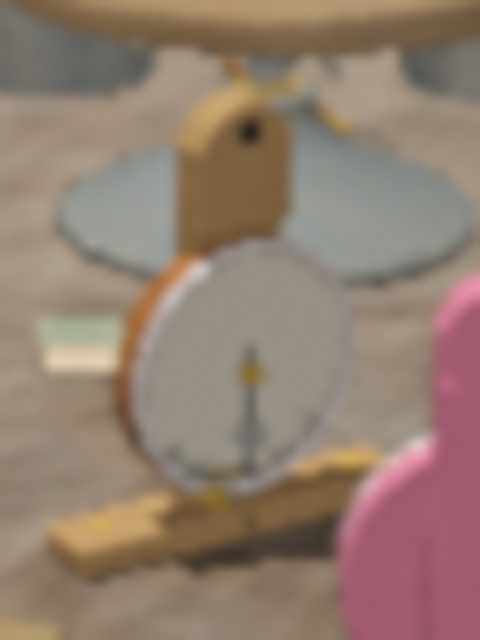

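```bash
python3 - <<'E'
from h import *
from scipy.optimize import minimize_scalar,minimize
s=arm.read_state(); R=Rot.from_quat(s["ee_rot"]).as_matrix(); print(s["clock"],s["position"],np.degrees(np.arctan2(R[1,1],R[0,1])),R[:,2])
yaw=np.radians(-32.9); gx=np.array([np.cos(yaw),np.sin(yaw),0]); gy=np.array([-gx[1],gx[0],0])
def P(o,r,th,piv): return proj("scene",piv+gx*o+r*(np.sin(th)*gy+np.array([0,0,-np.cos(th)])))
# align pivot pixel, then tab
for o in(-10,-16):
  piv=np.array([573.5,-174.2,68.]); off=np.array([301.25,181.6])-P(o,0,0,piv)
  f=lambda q:np.sum((P(o,q[0],q[1],piv)+off-[296.6,197.3])**2)
  print(o,off,minimize(f,[45,.3],method="Nelder-Mead").x)
E
```

```text
1.6 [ 160.56274846 -604.00803272  192.90439364] 104.88586835137673 [-2.85661117e-06 -9.97830604e-06 -1.00000000e+00]
-10 [0.35971101 0.74340519] [50.11341953  0.32011445]
-16 [-0.78228565  0.1125173 ] [49.94373488  0.31911031]
```

>>> play_rows --motion '[60, 6, 6, 4, 0, 0, 8, 60, 12, 12.4, 5, 0, 0, 16, 60, 16.4, 17, 5, 0, 0, 24, 60, 20.7, 21.5, 5, 0, 0, 32, 60, 25, 26, 5, 0, 0, 40]'

```text
clock: 2.22
position: [373.3, -382.8, 242.4]
ee_rot: [-0.463, 0.886, -0.001, 0.0]
contact_force: [1.0, -0.6, 0.2]
gripper_width: 51.2
```

>>> play_rows --motion '[60, 4.2, 4.3, 0, 0, 0, 2.2, 60, 8.4, 8.6, 0, 0, 0, 2.2, 60, 12.6, 13, 0, 0, 0, 2.2, 60, 16.3, 16.98, 0, 0, 0, 2.2, 60, 16.3, 16.98, 0, 0, 0, 2.2]'

```text
clock: 2.85
position: [537.2, -211.8, 241.1]
ee_rot: [-0.48, 0.877, 0.0, -0.0]
contact_force: [-0.2, -1.0, -0.1]
gripper_width: 51.7
```

```bash
python3 - <<'E'
from h import *
s=arm.read_state(); R=Rot.from_quat(s["ee_rot"]).as_matrix(); print(s["clock"],s["position"],np.degrees(np.arctan2(R[1,1],R[0,1])),R[:,2],s["gripper_width"])
crop("scene","d1",250,80,120,130,4.5);crop("top","d2",320,130,120,130,4.5)
E
```

```text
2.85 [ 537.1731993  -211.83162119  241.14874687] 147.3537147465783 [-2.90970920e-04  2.50834038e-04 -9.99999926e-01] 51.695544750225345
```

View pics/d1.png

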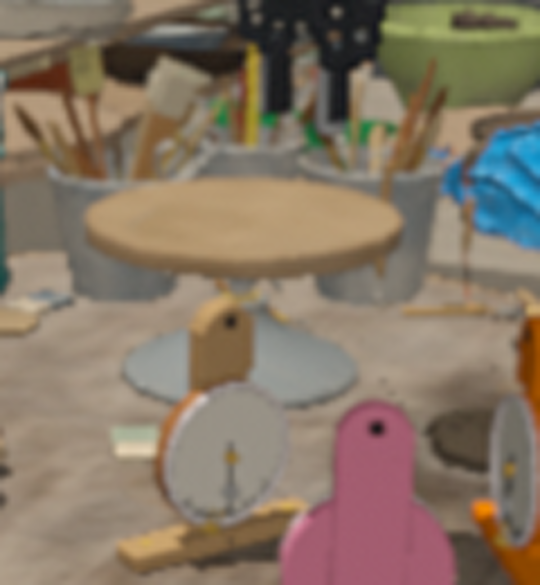

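The open gripper hangs at (320,90) in the crop, up and short of the gauge. It is not at the target yet, so I'll let it settle.

>>> play_rows --motion '[60, 0, 0, 0, 0, 0, 0]'

```text
clock: 3.08
position: [534.4, -215.3, 241.9]
ee_rot: [-0.477, 0.879, -0.0, -0.0]
contact_force: [-0.4, -0.8, -0.3]
gripper_width: 51.6
```

>>> play_rows --motion '[60, 2, 2, 0, 0, 0, 0, 60, 3.9, 4.1, -1, 0, 0, 0, 60, 3.9, 4.1, -3, 0, 0, 0, 60, 3.9, 4.1, -5, 0, 0, 0, 60, 3.9, 4.1, -5, 0, 0, 0]'

```text
clock: 3.7
position: [572.4, -174.5, 190.4]
ee_rot: [-0.477, 0.879, 0.001, -0.001]
contact_force: [0.3, 0.8, 1.2]
gripper_width: 51.1
```

```bash
python3 - <<'E'
from h import *
s=arm.read_state(); R=Rot.from_quat(s["ee_rot"]).as_matrix(); print(s["clock"],s["position"],np.degrees(np.arctan2(R[1,1],R[0,1])),R[:,2],s["gripper_width"])
crop("scene","d3",250,80,120,130,4.5);crop("top","d4",320,130,120,130,4.5)
E
```

```text
3.7 [ 572.35268176 -174.48001568  190.41349529] 146.97283021659445 [-3.54611026e-03  3.96860551e-04 -9.99993634e-01] 51.07671704007984
```

View pics/d3.png

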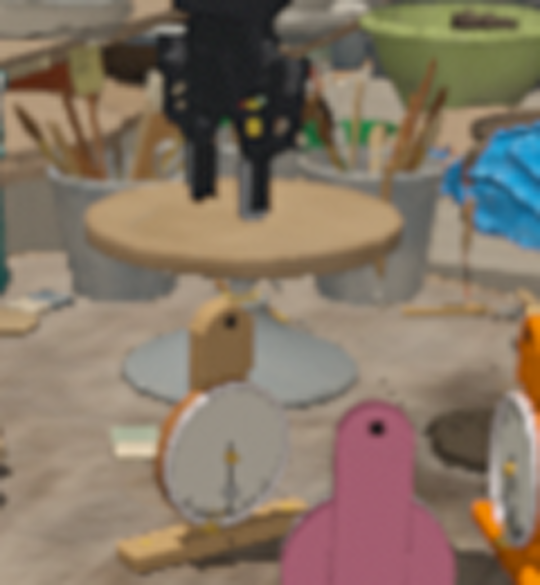

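View pics/d4.png

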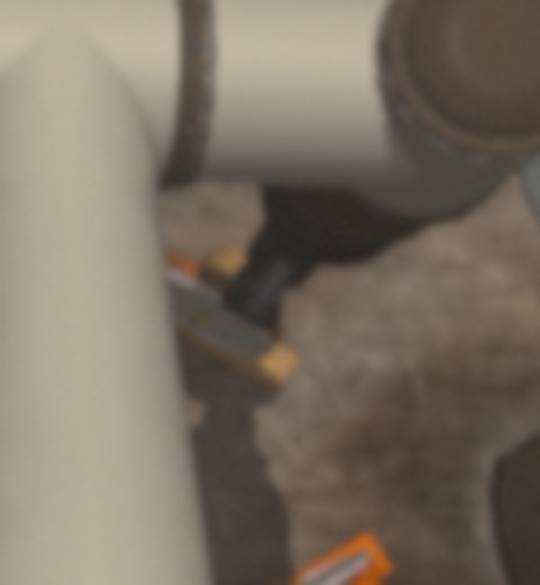

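The fingers (crop 200,185 and 252,210) straddle the wooden grip at (222,340), so I can descend.

>>> play_rows --motion '[60, 0, 0, -2, 0, 0, 0, 60, 0.1, 0, -4, 0, 0, 0, 60, 0.1, 0, -5.9, 0, 0, 0, 60, 0.1, 0, -5.9, 0, 0, 0, 60, 0.1, 0, -5.9, 0, 0, 0]'

```text
clock: 4.42
position: [576.0, -174.0, 134.4]
ee_rot: [-0.478, 0.878, -0.001, 0.001]
contact_force: [-0.3, -0.6, 1.2]
gripper_width: 51.1
```

>>> play_rows --motion '[0, 0, 0, 0, 0, 0, 0, 0, 0, 0, 0, 0, 0, 0, 0, 0, 0, 0, 0, 0, 0, 0, 0, 0, 0, 0, 0, 0, 0, 0, 0, 0, 0, 0, 0]'

```text
clock: 5.05
position: [576.4, -174.0, 134.4]
ee_rot: [-0.478, 0.878, -0.001, 0.001]
contact_force: [0.3, -1.6, 5.6]
gripper_width: -0.1
```

```bash
python3 - <<'E'
from h import *
s=arm.read_state(); R=Rot.from_quat(s["ee_rot"]).as_matrix(); print(s["clock"],s["position"],np.degrees(np.arctan2(R[1,1],R[0,1])),R[:,2],s["gripper_width"],s["contact_force"],s["wrist_torque"])
crop("scene","d5",250,80,120,130,4.5)
E
```

```text
5.05 [ 576.40065459 -174.02484641  134.43382828] 147.1164019768978 [ 0.00350119 -0.00129705 -0.99999303] -0.0987805750276564 [ 0.27848684 -1.63820842  5.6310095 ] [-0.24660574 -0.05921746  0.04655848]
```

View pics/d5.png

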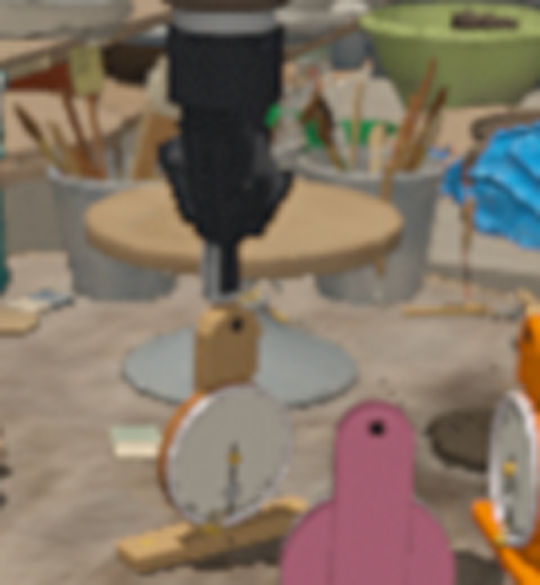

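```bash
python3 - <<'E'
from h import *
s=arm.read_state(); X=s["position"]
print(proj("scene",X),proj("scene",[573.5,-174.2,172]),proj("scene",[573.5,-174.2,0]))
p,d=arm.get_image("scene")
for uv in((299,143),(296,140),(301,140),(300,158),(299,165)): print(uv,d[uv[1],uv[0]],at_depth("scene",uv,d[uv[1],uv[0]]))
E
```

```text
[298.50573773 158.62423459] [299.68937551 146.41493229] [298.57227579 200.44031387]
(299, 143) 1192.185 [ 571.58794051 -163.87343159  185.2345545 ]
(296, 140) 1197.9425 [ 583.1262488  -168.71734732  191.42392456]
(301, 140) 1189.7592 [ 567.10103015 -167.55005002  193.69534441]
(300, 158) 1204.4146 [ 565.53517633 -159.02937135  142.44449617]
(299, 165) 1222.4556 [ 570.96590457 -165.66162594  118.11748806]
```

The jaws shut on nothing. The picture shows the fingertips at (299,144), about 42 mm higher than the reported TCP, resting on the grip's top. I'll lift, reopen and measure the tip offset.

>>> play_rows --motion '[0, 0, 0, 2, 0, 0, 0, 0, 0, 0, 5, 0, 0, 0, 0, 0, 0, 5, 0, 0, 0, 0, 0, 0, 5, 0, 0, 0]'

```text
clock: 5.65
position: [574.3, -173.2, 181.7]
ee_rot: [-0.478, 0.879, 0.001, -0.001]
contact_force: [0.5, -0.2, -0.1]
gripper_width: 0.2
```

```bash
python3 - <<'E'
from h import *
s=arm.read_state(); X=s["position"]; print(s["clock"],X,s["joints"],s["contact_force"],s["gripper_width"])
p,d=arm.get_image("scene")
cv2.imwrite("pics/e1.png",cv2.resize(p[60:215,240:340,::-1],None,fx=3.8,fy=3.8,interpolation=cv2.INTER_CUBIC))
m=np.zeros((420,560),bool); m[60:170,270:330]=1
P,u,v=cloud("scene",d,m)
k=(np.hypot(P[:,0]-X[0],P[:,1]-X[1])<70)
P=P[k]
for z in range(100,340,5):
    q=P[(P[:,2]>=z)&(P[:,2]<z+5)]
    if len(q): print(z,len(q),q.mean(0).round(0),np.ptp(q[:,0]).round(0))
n="top"; p,d=arm.get_image(n)
m=np.zeros((420,560),bool); m[180:222,330:400]=1
P,u,v=cloud(n,d,m); Q=P
F=Q[(Q[:,2]>8)&(Q[:,2]<22)]; print("foot",len(F),cv2.minAreaRect(F[:,:2].astype(np.float32)))
E
```

```text
5.65 [ 574.29808086 -173.16548497  181.74750793] [-2.36940898e-02  3.50982544e-01 -7.18322387e-02 -9.42975057e-04
 -1.14970205e+00 -5.50723358e-01] [ 0.4828169 -0.2167347 -0.0693615] 0.20103386616095908
100 12 [ 557. -185.  103.] 23.0
105 25 [ 566. -172.  107.] 44.0
110 29 [ 572. -163.  112.] 39.0
115 37 [ 571. -169.  117.] 37.0
120 12 [ 573. -164.  123.] 32.0
125 23 [ 573. -164.  127.] 35.0
130 27 [ 571. -166.  133.] 38.0
135 26 [ 569. -168.  138.] 38.0
140 24 [ 569. -167.  143.] 31.0
145 27 [ 569. -166.  148.] 33.0
150 22 [ 569. -167.  153.] 35.0
155 25 [ 570. -167.  157.] 35.0
160 26 [ 571. -165.  163.] 31.0
165 22 [ 572. -167.  168.] 28.0
170 13 [ 573. -172.  171.] 19.0
220 12 [ 571. -170.  223.] 18.0
225 10 [ 572. -165.  228.] 23.0
230 19 [ 571. -166.  233.] 31.0
235 16 [ 573. -167.  238.] 31.0
240 15 [ 570. -164.  243.] 26.0
245 17 [ 569. -165.  247.] 23.0
250 17 [ 571. -166.  253.] 23.0
255 14 [ 573. -163.  258.] 33.0
260 19 [ 573. -161.  263.] 45.0
265 35 [ 570. -162.  268.] 69.0
270 37 [ 571. -163.  273.] 70.0
275 37 [ 571. -162.  277.] 78.0
280 35 [ 568. -158.  283.] 83.0
285 51 [ 568. -159.  287.] 95.0
290 46 [ 573. -161.  292.] 97.0
295 54 [ 567. -157.  297.] 103.0
300 50 [ 572. -159.  302.] 109.0
305 62 [ 567. -158.  307.] 112.0
310 54 [ 567. -156.  312.] 109.0
315 41 [ 565. -154.  317.] 86.0
320 43 [ 570. -155.  323.] 74.0
325 44 [ 570. -159.  327.] 71.0
330 42 [ 569. -159.  333.] 73.0
335 35 [ 570. -160.  337.] 63.0
foot 130 ((558.3279418945312, -202.8865203857422), (85.67657470703125, 29.472475051879883), 57.56366729736328)
```

View pics/e1.png

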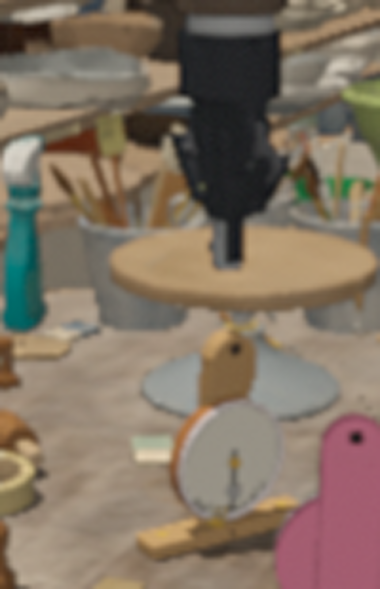

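```bash
python3 - <<'E'
from h import *
p,d=arm.get_image("scene")
m=np.zeros((420,560),bool); m[140:208,274:320]=1
P,u,v=cloud("scene",d,m)
P=P[np.hypot(P[:,0]-573,P[:,1]+174)<95]
F=P[(P[:,2]>9)&(P[:,2]<20)]; print("foot rect",cv2.minAreaRect(F[:,:2].astype(np.float32)))
G=P[(P[:,2]>125)&(P[:,2]<178)]; print("grip rect",cv2.minAreaRect(G[:,:2].astype(np.float32)))
D=P[(P[:,2]>45)&(P[:,2]<112)];c=np.median(D,0)
for _ in range(5):
    U,S,V=np.linalg.svd(D-c);r=(D-c)@V[2];D=D[np.abs(r)<5];c=D.mean(0)
print(c,V[2],np.degrees(np.arctan2(V[2][1],V[2][0])))
E
```

```text
foot rect ((572.9005737304688, -171.66293334960938), (147.12144470214844, 32.73844909667969), 55.790496826171875)
grip rect ((572.8727416992188, -171.564208984375), (43.87850570678711, 20.66229820251465), 51.55783462524414)
[ 569.04547994 -168.91658214   77.47723862] [ 0.83814527 -0.54534406 -0.01060015] -33.05027343993629
```

>>> play_rows --motion '[60, 0, 0, 0, 0, 0, 0, 60, 0, 0, 0, 0, 0, 0, 60, 0, 0, -1, 0, 0, 0, 60, 0, 0, -1, 0, 0, 0]'

```text
clock: 6.3
position: [574.2, -173.4, 171.3]
ee_rot: [-0.478, 0.879, 0.001, -0.001]
contact_force: [-0.4, -0.8, -1.1]
gripper_width: 51.2
```

```bash
python3 - <<'E'
from h import *
crop("scene","e2",240,90,100,120,5);crop("top","e3",320,130,120,130,4.5)
E
```

```text
(no output)
```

View pics/e2.png

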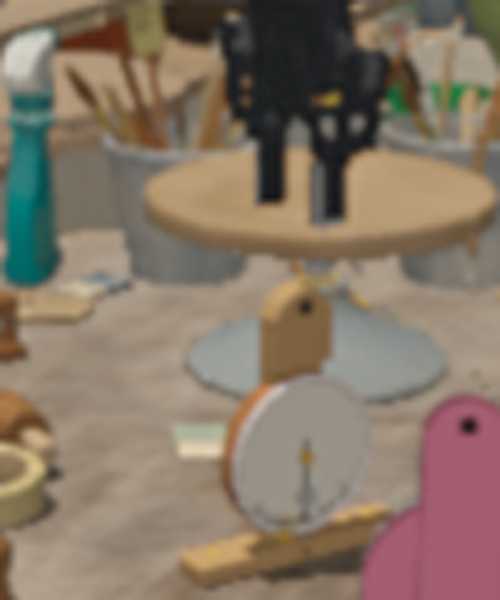

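View pics/e3.png

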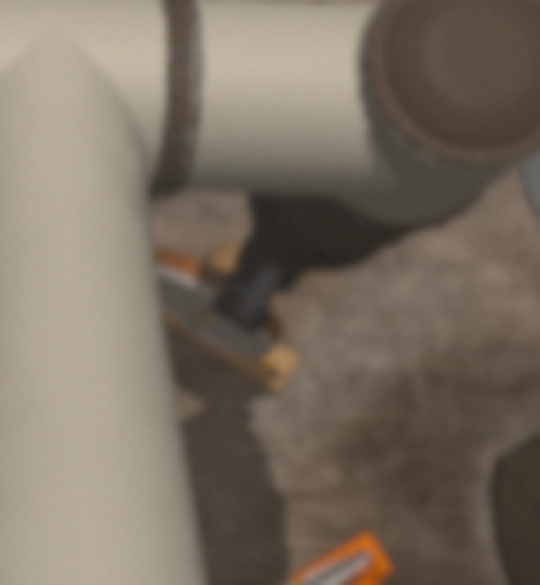

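The gauge still stands where it was, and the fingers straddle its grip. I'll go down 78 mm more this time.

>>> play_rows --motion '[60, 0, 0, -2, 0, 0, 0, 60, 0, 0, -4, 0, 0, 0, 60, 0, 0, -6, 0, 0, 0, 60, 0, 0, -7.8, 0, 0, 0, 60, 0, 0, -7.8, 0, 0, 0]'

```text
clock: 7.02
position: [574.1, -173.4, 93.5]
ee_rot: [-0.478, 0.878, 0.001, -0.001]
contact_force: [0.4, 0.9, -0.4]
gripper_width: 51.1
```

```bash
python3 - <<'E'
from h import *
crop("scene","e4",240,90,100,120,5)
E
```

```text
(no output)
```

View pics/e4.png

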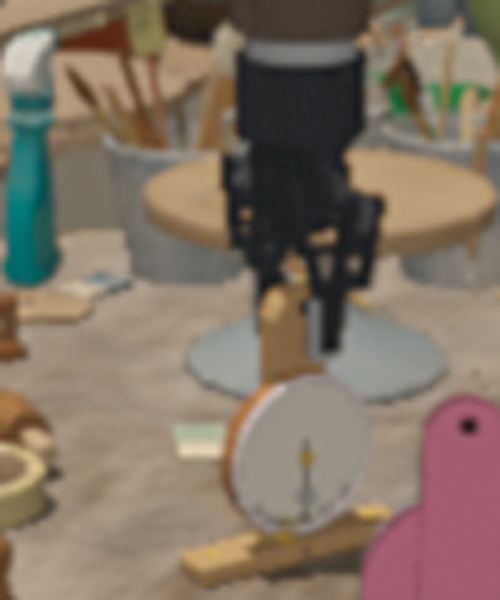

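The fingers now straddle the grip block: the near finger tip is at crop (330,350), and the block spans rows 290–380. I'll close.

>>> play_rows --motion '[0, 0, 0, 0, 0, 0, 0, 0, 0, 0, 0, 0, 0, 0, 0, 0, 0, 0, 0, 0, 0, 0, 0, 0, 0, 0, 0, 0, 0, 0, 0, 0, 0, 0, 0]'

```text
clock: 7.7
position: [576.3, -173.7, 96.1]
ee_rot: [-0.478, 0.878, -0.001, 0.001]
contact_force: [1.6, 0.8, 6.2]
gripper_width: 17.6
```

```bash
python3 - <<'E'
from h import *
crop("scene","e5",240,90,100,120,5)
s=arm.read_state();print(s["position"],s["gripper_width"],s["contact_force"],s["wrist_torque"])
E
```

```text
[ 576.28383605 -173.72907339   96.0530772 ] 17.40595931411652 [0.57405393 1.36650187 6.01680453] [-0.06233774 -0.34575171 -0.01286641]
```

View pics/e5.png

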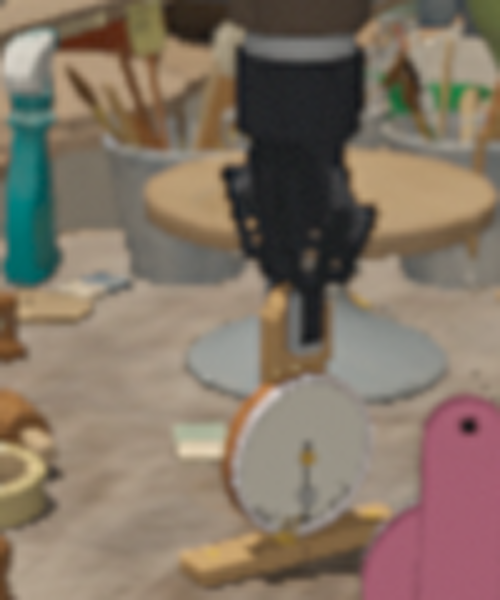

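>>> play_rows --motion '[0, 0, 0, 1.5, 0, 0, 0, 0, 0, 0, 4, 0, 0, 0, 0, 0, 0, 7, 0, 0, 0, 0, 0, 1, 9.5, 0, 0, 0, 0, 0, 4, 9.5, 0, 0, 0]'

```text
clock: 8.38
position: [575.2, -133.9, 191.5]
ee_rot: [-0.477, 0.879, -0.0, 0.001]
contact_force: [0.1, -0.2, -2.2]
gripper_width: 17.6
```

>>> play_rows --motion '[0, 0, 3, 0, 0, 0, 2, 0, 0, 6, 0, 0, 0, 6, 0, 0, 9.5, 0, 0, 0, 10, 0, 0, 13, 0, 0, 0, 14, 0, 0, 16.5, 0, 0, 0, 18]'

```text
clock: 9.0
position: [573.4, 32.5, 188.8]
ee_rot: [-0.61, 0.792, 0.001, -0.002]
contact_force: [0.9, 0.8, -3.6]
gripper_width: 17.4
```

>>> play_rows --motion '[0, 0, 4, 0, 0, 0, 1, 0, 0, 8, 0, 0, 0, 1.6, 0, 0, 12, 0, 0, 0, 1.6, 0, 0, 14, 0, 0, 0, 1.6, 0, 0, 14, 0, 0, 0, 1.6]'

```text
clock: 9.62
position: [574.2, 172.2, 188.9]
ee_rot: [-0.621, 0.784, 0.0, -0.001]
contact_force: [0.6, -0.3, -3.5]
gripper_width: 17.1
```

```bash
python3 - <<'E'
from h import *
crop("scene","f1",170,110,150,180,3.3);crop("top","f2",180,130,120,130,4.5)
s=arm.read_state();print(s["clock"],s["position"],s["gripper_width"],s["contact_force"],s["wrist_torque"],s["joints"])
R=Rot.from_quat(s["ee_rot"]).as_matrix(); print(np.degrees(np.arctan2(R[1,1],R[0,1])),R[:,2])
E
```

```text
9.725 [574.41936967 170.70091178 189.27039778] 17.243956023595192 [ 0.25699704 -0.25097931 -1.7879724 ] [-0.06456266  0.0025618   0.01051271] [ 5.58697666e-01  3.44701124e-01 -6.20468689e-02 -1.80024327e-04
 -1.16613424e+00 -7.91414366e-01]
166.66218238213966 [-1.85644615e-03 -9.65373267e-04 -9.99997811e-01]
```

View pics/f1.png

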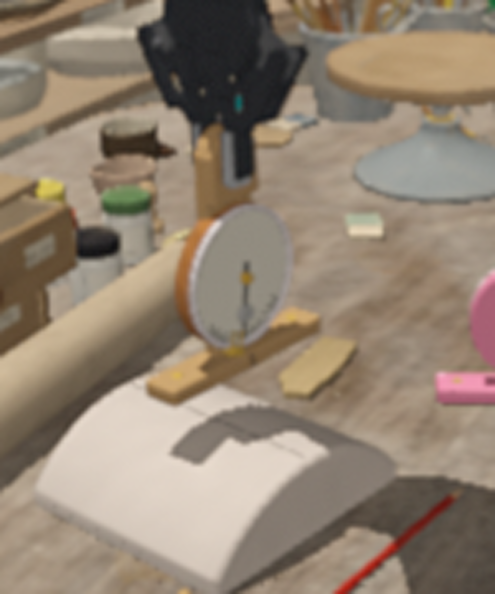

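View pics/f2.png

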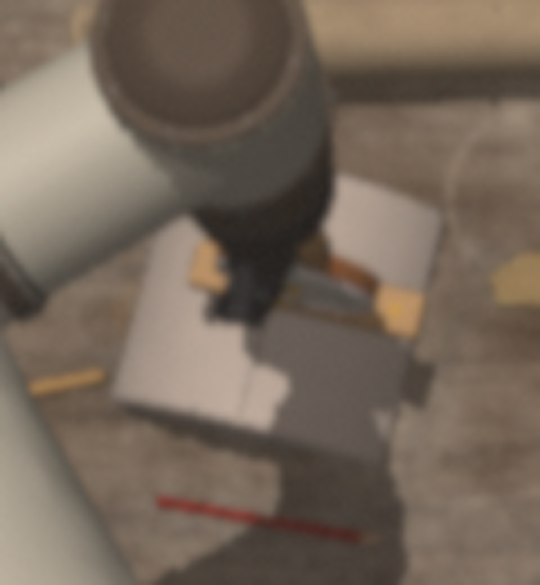

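Gauge held upright and level above the mould, with the pointer plumb. Now I'll measure foot and mould precisely.

```bash
cat > meas.py <<'E'
from h import *
def foottop(n,box,zlo,zhi,show=True):
    p,d=arm.get_image(n); m=np.zeros((420,560),bool); m[box[1]:box[3],box[0]:box[2]]=1
    P,u,v=cloud(n,d,m); hsv=cv2.cvtColor(p,cv2.COLOR_RGB2HSV)[v,u]
    k=(P[:,2]>zlo)&(P[:,2]<zhi)
    return P[k],hsv[k],u[k],v[k]
E
python3 - <<'E'
from meas import *
P,h,u,v=foottop("scene",(205,195,275,240),60,125)
k=(h[:,0]>10)&(h[:,0]<24)&(h[:,1]>90); F=P[k]; print(len(F),np.histogram(F[:,2],bins=range(60,130,5)))
T=F[(F[:,2]<112)]
print(cv2.minAreaRect(T[:,:2].astype(np.float32)),np.median(T[:,2]))
P,h,u,v=foottop("top",(205,165,300,225),60,125)
k=(h[:,0]>8)&(h[:,0]<24)&(h[:,1]>80); F=P[k]; print(len(F),np.histogram(F[:,2],bins=range(60,130,5)))
T=F[(F[:,2]<112)&(F[:,2]>85)]
print(cv2.minAreaRect(T[:,:2].astype(np.float32)),np.median(T[:,2]))
# crown line points in top crop: estimate
print(at_z("top",(247.3,169.4),60),at_z("top",(233.9,222.4),60))
E
```

```text
487 (array([  0,   0,   0,   0,   0,   0,   2,  77, 107, 277,  15,   7,   2]), array([ 60,  65,  70,  75,  80,  85,  90,  95, 100, 105, 110, 115, 120,
       125]))
((569.4180908203125, 172.46417236328125), (148.92666625976562, 31.715364456176758), 76.29515838623047) 106.17793018148038
195 (array([  0,   0,   0,   0,   0,   0,   1,   5,  33, 127,  27,   1,   1]), array([ 60,  65,  70,  75,  80,  85,  90,  95, 100, 105, 110, 115, 120,
       125]))
((572.2978515625, 168.53741455078125), (149.25936889648438, 29.516563415527344), 76.13411712646484) 107.03817223587805
[654.929647   176.56205952  60.        ] [495.30617582 211.79638534  60.        ]
```

```bash
python3 - <<'E'
from meas import *
for xy in((150,385),(185,403),(262,441),(305,457)):
    uv=(170+xy[0]/3.3,110+xy[1]/3.3); X=at_z("scene",uv,60); print(X, "across",X@[0.2306,0.973,0])
for n,box in(("scene",(175,215,295,290)),("top",(200,160,285,235))):
    P,h,u,v=foottop(n,box,18,70)
    k=(h[:,1]<60); P=P[k]
    for z0 in(20,30):
        Q=P[P[:,2]>z0]
        for _ in range(4):
            q,r=mouldfit(Q,[573,200,60,-0.23]); Q=Q[np.abs(r)<4]
        b=np.array([-np.sin(q[3]),np.cos(q[3])]); a=np.array([b[1],-b[0]])
        print(n,len(Q),q[2:],"across@x=573:",(q[:2]@b-573*b[0])/b[1],"along",np.percentile(Q[:,:2]@a,[0.5,99.5]),np.std(r))
E
```

```text
[643.37302478 175.19093255  60.        ] across 318.82259688869846
[605.78009347 187.57946778  60.        ] across 322.20771170473574
[530.42669369 210.95280957  60.        ] across 327.57347928140007
[494.59930546 217.14356768  60.        ] across 325.33529119068936
scene 2991 [59.67460508 -0.22825349] across@x=573: 197.185852717899 along [428.17755365 605.31439538] 1.1175631496089582
scene 2581 [59.68915426 -0.22901304] across@x=573: 197.13415752 along [427.87582104 605.07363328] 1.0957636648098752
top 1966 [60.350359   -0.22587918] across@x=573: 197.69916545206377 along [431.71754638 607.79461616] 1.7643546863135742
top 1696 [60.36145657 -0.22482759] across@x=573: 197.71453665405073 along [432.05921989 608.18197354] 1.7958535513332632
```

>>> play_rows --motion '[0, 0.1, 1.3, 0, 0, 0, 0.4, 0, 0.3, 2.65, -0.5, 0, 0, 0.8, 0, 0.3, 2.65, -1.5, 0, 0, 0.8, 0, 0.3, 2.65, -2.6, 0, 0, 0.8, 0, 0.3, 2.65, -2.6, 0, 0, 0.8]'

```text
clock: 10.55
position: [577.0, 197.3, 161.8]
ee_rot: [-0.626, 0.78, 0.0, -0.002]
contact_force: [1.0, 0.4, -3.5]
gripper_width: 16.9
```

```bash
cat > fm.py <<'E'
from meas import *
s=arm.read_state();print(s["clock"],s["position"].round(1),s["gripper_width"].round(1),s["contact_force"].round(1),s["wrist_torque"].round(2))
R=Rot.from_quat(s["ee_rot"]).as_matrix(); print("yaw",np.degrees(np.arctan2(R[1,1],R[0,1])).round(2),"tz",R[:,2].round(4))
E
cat > fm2.py <<'E'
from fm import *
import sys
P,h,u,v=foottop("scene",(195,195,275,255),55,90)
k=(h[:,0]>10)&(h[:,0]<24)&(h[:,1]>90); F=P[k]; F=F[F[:,2]<np.median(F[:,2])+9]
print("scene foot",len(F),cv2.minAreaRect(F[:,:2].astype(np.float32)),np.percentile(F[:,2],[5,50,95]))
crop("scene",sys.argv[1],190,140,100,110,5.4)
E
python3 fm2.py g1
```

```text
Traceback (most recent call last):
  File "fm2.py", line 1, in <module>
    from fm import *
  File "fm.py", line 2, in <module>
    s=arm.read_state();print(s["clock"],s["position"].round(1),s["gripper_width"].round(1),s["contact_force"].round(1),s["wrist_torque"].round(2))
                                                               ^^^^^^^^^^^^^^^^^^^^^^^^
AttributeError: 'float' object has no attribute 'round'
```

```bash
sed -i 's/s\["gripper_width"\].round(1)/round(s["gripper_width"],1)/' fm.py; python3 fm2.py g1
```

```text
10.55 [577.  197.3 161.8] 16.9 [ 1.   0.4 -3.5] [-0.03 -0.04 -0.02]
yaw 167.47 tz [-0.0035 -0.0019 -1.    ]
scene foot 506 ((571.140869140625, 198.28103637695312), (152.5865936279297, 30.82192611694336), 77.18757629394531) [69.27866535 78.42473193 80.95111173]
```

View pics/g1.png

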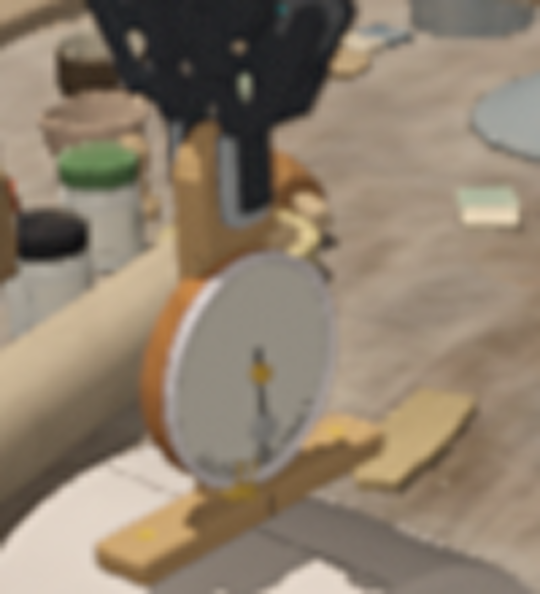

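>>> play_rows --motion '[0, 0, 0, -0.2, 0, 0, 0, 0, 0, 0, -0.4, 0, 0, 0, 0, 0, 0, -0.4, 0, 0, 0]'

```text
clock: 11.02
position: [578.0, 197.9, 159.7]
ee_rot: [-0.626, 0.78, 0.0, -0.0]
contact_force: [-0.0, -0.3, -3.6]
gripper_width: 17.6
```

>>> play_rows --motion '[0, 0, 0, -0.1, 0, 0, 0, 0, 0, 0, -0.1, 0, 0, 0]'

```text
clock: 11.28
position: [578.0, 198.0, 158.7]
ee_rot: [-0.626, 0.78, -0.0, -0.0]
contact_force: [0.2, 0.0, -3.1]
gripper_width: 17.3
```

>>> play_rows --motion '[0, 0, 0, -0.2, 0, 0, 0, 0, 0, 0, -0.2, 0, 0, 0]'

```text
clock: 11.52
position: [577.9, 197.9, 156.5]
ee_rot: [-0.626, 0.78, 0.0, -0.0]
contact_force: [-0.3, 0.1, -2.9]
gripper_width: 17.2
```

```bash
python3 fm2.py g2
```

```text
11.525 [577.9 197.9 156.5] 17.2 [-0.3  0.1 -2.9] [-0.06 -0.05  0.02]
yaw 167.48 tz [-5.e-04 -2.e-04 -1.e+00]
scene foot 512 ((572.3644409179688, 198.20433044433594), (151.72471618652344, 29.91765022277832), 77.20323181152344) [64.4864415  73.27332072 75.55721903]
```

View pics/g2.png

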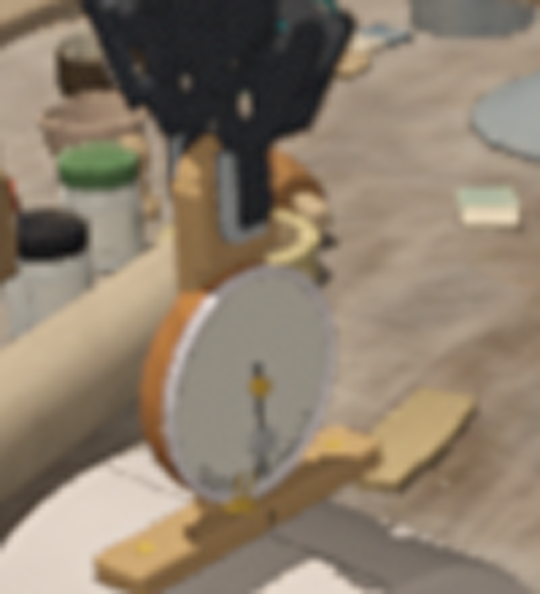

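>>> play_rows --motion '[0, 0, 0, -0.1, 0, 0, 0, 0, 0, 0, -0.1, 0, 0, 0]'

```text
clock: 11.88
position: [578.1, 198.0, 155.8]
ee_rot: [-0.626, 0.78, -0.0, 0.0]
contact_force: [-0.2, -0.3, -2.8]
gripper_width: 17.7
```

>>> play_rows --motion '[0, 0, 0, -0.1, 0, 0, 0, 0, 0, 0, -0.1, 0, 0, 0]'

```text
clock: 12.12
position: [578.2, 198.0, 155.6]
ee_rot: [-0.626, 0.78, -0.0, 0.0]
contact_force: [-3.3, -0.5, 2.2]
gripper_width: 17.4
```

Contact at reported z ≈ 155.7. I'll check the level now.

>>> play_rows --motion '[0, 0, 0, 0, 0, 0, 0, 0, 0, 0, 0, 0, 0, 0, 0, 0, 0, 0, 0, 0, 0, 0, 0, 0, 0, 0, 0, 0]'

```text
clock: 12.62
position: [578.3, 198.0, 155.5]
ee_rot: [-0.626, 0.78, -0.0, 0.0]
contact_force: [-2.0, -0.3, 5.5]
gripper_width: 17.1
```

```bash
python3 fm2.py g3; python3 - <<'E'
from meas import *
# pointer angle: assume dial plane, pivot ~ foot centre + 68 ; expected tip pixels for plumb etc.
yaw=np.radians(-13.0); gx=np.array([np.cos(yaw),np.sin(yaw),0]); gy=np.array([-gx[1],gx[0],0])
piv=np.array([573,197.6,60+68.])-12*gx
for th in(0,.1,.32):
    print(th,[((proj("scene",piv+r*(np.sin(th)*gy-np.cos(th)*np.array([0,0,1])))-[190,140])*5.4).round(0) for r in(0,40,46)])
crop("scene","g4",215,180,50,60,10)
for t in("pointer_tip","index_mark"): print(t,[(np.round(r["uv"],1).tolist(),round(r["confidence"],2)) for r in arm.place_of(t,"scene")])
E
```

```text
12.625 [578.3 198.  155.5] 17.1 [-2.  -0.3  5.5] [-0.01  0.95 -0.  ]
yaw 167.5 tz [ 8.e-04  1.e-04 -1.e+00]
scene foot 502 ((573.1380004882812, 197.97308349609375), (151.71884155273438, 31.024675369262695), 77.92276763916016) [63.62758928 72.18258239 74.4030508 ]
0 [array([262., 387.]), array([266., 473.]), array([267., 486.])]
0.1 [array([262., 387.]), array([259., 477.]), array([259., 490.])]
0.32 [array([262., 387.]), array([245., 480.]), array([242., 494.])]
pointer_tip [([239.3, 227.0], 0.36), ([359.1, 197.3], 0.34)]
index_mark [([231.8, 228.6], 0.52)]
```

View pics/g3.png

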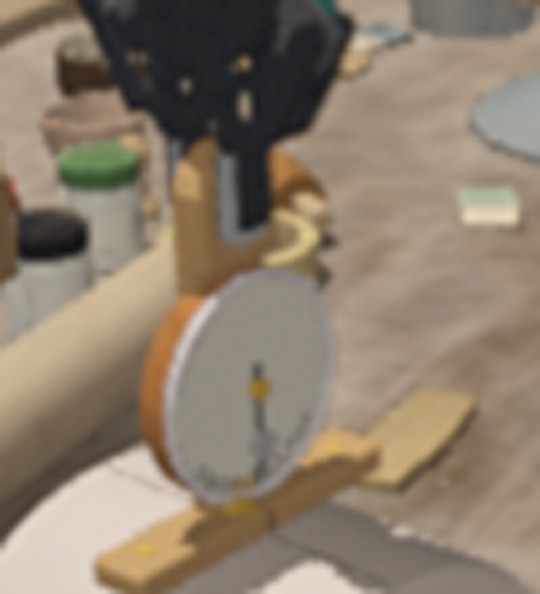

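View pics/g4.png

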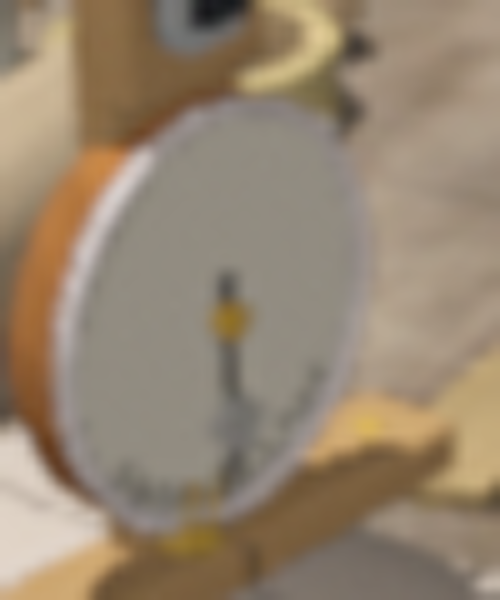

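```bash
cat > lean.py <<'E'
from meas import *
def lean(n,box,c,zlo,zhi,yawdeg=-13.0,th0=0.0,name=None):
    """fit the upper foot face and dial plane; returns lean from foot top slope"""
    P,h,u,v=foottop(n,box,zlo,zhi)
    k=(h[:,0]>9)&(h[:,0]<24)&(h[:,1]>80); F=P[k]
    y=np.radians(yawdeg); gx=np.array([np.cos(y),np.sin(y),0]); gyh=np.array([-gx[1],gx[0],0])
    a=(F-c)@gx; s=(F-c)@gyh; z=F[:,2]
    return a,s,z
E
python3 - <<'E'
from lean import *
for n,box in(("scene",(195,205,275,255)),("top",(205,165,300,225))):
    c=np.array([573,197.5,0])
    a,s,z=lean(n,box,c,40,95)
    k=(np.abs(s)<74)&(np.abs(a)<15)&(np.abs(z-73)<12)
    k&=(np.abs(s)>38)
    a,s,z=a[k],s[k],z[k]
    # top face only: exclude front face by robust upper fit
    for _ in range(8):
        q=np.polyfit(s,z,1); r=z-np.polyval(q,s); kk=(r>-3)&(r<4); a,s,z=a[kk],s[kk],z[kk]
    print(n,len(s),"slope",q,"lean(+y) est",-q[0],(s>0).sum(),(s<0).sum(),np.std(r))
E
```

```text
scene 198 slope [-2.81745365e-03  7.29055808e+01] lean(+y) est 0.002817453652155186 119 79 1.069940850752478
top 120 slope [-7.36582551e-04  7.39264963e+01] lean(+y) est 0.00073658255118414 41 79 1.5921787104379148
```

```bash
python3 - <<'E'
from meas import *
p,d=arm.get_image("scene"); cv2.imwrite("pics/s2.png",p[:,:,::-1])
for uv in((450,285),(455,300),(520,310),(440,275),(545,300),(300,300),(330,220),(380,230)):
    if d[uv[1],uv[0]]: print(uv,at_depth("scene",uv,d[uv[1],uv[0]]).round(0))
p,d=arm.get_image("top"); cv2.imwrite("pics/t2.png",p[:,:,::-1])
for uv in((265,360),(350,360),(260,400),(355,400),(257,350),(300,352),(300,300)):
    if d[uv[1],uv[0]]: print(uv,at_depth("top",uv,d[uv[1],uv[0]]).round(0))
E
```

```text
(450, 285) [106.  94.   0.]
(455, 300) [ 92. 145.   1.]
(520, 310) [-33. 125.   0.]
(440, 275) [130.  64.   1.]
(545, 300) [-83.  73.   3.]
(300, 300) [380. 276.  -0.]
(330, 220) [421. -23.  35.]
(380, 230) [302. -90.   0.]
(265, 360) [244.  92. 692.]
(350, 360) [ 104. -130.   -3.]
(260, 400) [208.  96. 730.]
(355, 400) [  -4. -142.    4.]
(257, 350) [130. 140.   4.]
(300, 352) [125.  15.   1.]
(300, 300) [273.  16.   3.]
```

View pics/s2.png

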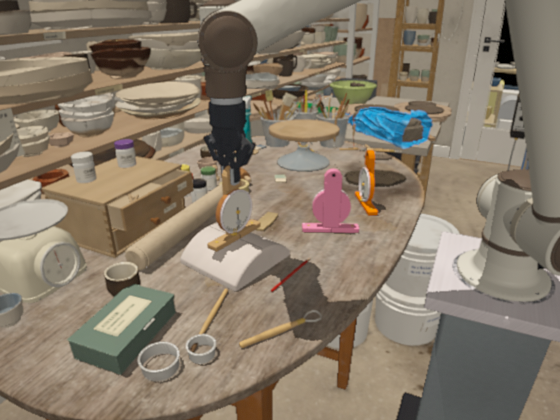

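The cart top is at z = 0, so I take the 39 mm error to be in the tool length, fixed in the tool. I'll roll to 0.1 rad first as a test.

>>> play_rows --motion '[0, 0, 0, 0, 0, 0, 0, 0, 0.05, 0.23, 0, -1.4, 0.32, 0, 0, 0.11, 0.46, 0, -2.8, 0.65, 0, 0, 0.16, 0.7, 0, -4.2, 0.97, 0, 0, 0.22, 0.93, 0.01, -5.6, 1.3, 0]'

```text
clock: 13.7
position: [580.5, 207.6, 155.6]
ee_rot: [-0.625, 0.779, -0.032, -0.04]
contact_force: [-2.5, -0.3, 6.7]
gripper_width: 17.3
```

>>> play_rows --motion '[0, 0, 0, 0, 0, 0, 0, 0, 0, 0, 0, 0, 0, 0]'

```text
clock: 13.95
position: [580.5, 207.6, 155.6]
ee_rot: [-0.625, 0.779, -0.032, -0.04]
contact_force: [-2.5, 0.2, 6.8]
gripper_width: 16.9
```

```bash
cat > fm3.py <<'E'
from fm import *
import sys
th=float(sys.argv[2])
# foot top-edge fit: predicted foot frame, measure slope, height and end positions
y=np.radians(-13.0); gx=np.array([np.cos(y),np.sin(y),0]); gyh=np.array([-gx[1],gx[0],0])
c=np.array([573,197.5,60-120.])
for n,box in(("scene",(185,200,285,265)),("top",(190,160,300,230))):
    P,h,u,v=foottop(n,box,20,130)
    k=(h[:,0]>9)&(h[:,0]<24)&(h[:,1]>80); F=P[k]-c
    a=F@gx; Y=F@gyh; Z=F[:,2]
    s=Y*np.cos(th)-Z*np.sin(th); nn=Y*np.sin(th)+Z*np.cos(th)-120   # along foot, normal height
    k=(np.abs(a)<22)&(np.abs(nn-12)<9); a,s,nn=a[k],s[k],nn[k]
    M=s+120*th
    ends=np.percentile(M,[0.5,99.5]); 
    kk=np.abs(M)>38; S,N=M[kk],nn[kk]
    for _ in range(8):
        q=np.polyfit(S,N,1); r=N-np.polyval(q,S); j=(r>-3)&(r<4); S,N=S[j],N[j]
    print(n,len(S),(S>0).sum(),"lean",round(th-q[0],4),"top height over plaster tangent",round(q[1],2),"foot ends rel. no-slip",ends.round(1),"a",np.percentile(a,[1,99]).round(1))
crop("scene",sys.argv[1],185,140,100,110,5.4)
E
python3 fm3.py h1 0.1
```

```text
13.95 [580.5 207.6 155.6] 16.9 [-2.5  0.2  6.8] [ 0.01  0.96 -0.09]
yaw 167.53 tz [-0.0221 -0.099  -0.9948]
scene 230 141 lean 0.1067 top height over plaster tangent 13.05 foot ends rel. no-slip [-73.5  75.4] a [-14.4  14.4]
top 103 0 lean 0.0693 top height over plaster tangent 16.04 foot ends rel. no-slip [-74.9  34.1] a [-10.2  17.4]
```

View pics/h1.png

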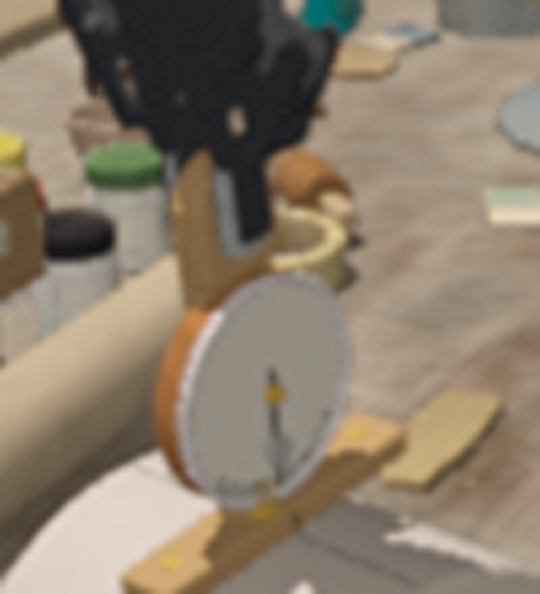

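No slip: the foot ends are at ±75 in no-slip coordinates, and the force is steady with no side force. I'll continue rolling to about 0.25.

>>> play_rows --motion '[0, 0.06, 0.28, 0.01, -1.7, 0.39, 0, 0, 0.13, 0.57, 0.02, -3.35, 0.77, 0, 0, 0.2, 0.85, 0.03, -5.0, 1.16, 0, 0, 0.26, 1.14, 0.05, -6.7, 1.55, 0, 0, 0.33, 1.43, 0.06, -8.4, 1.94, 0]'

```text
clock: 14.72
position: [583.9, 222.0, 156.1]
ee_rot: [-0.621, 0.773, -0.079, -0.099]
contact_force: [-1.8, 0.3, 5.5]
gripper_width: 17.6
```

>>> play_rows --motion '[0, 0, 0, 0, 0, 0, 0, 0, 0, 0, 0, 0, 0, 0, 0, 0, 0, 0, 0, 0, 0, 0, 0, 0, 0, 0, 0, 0]'

```text
clock: 15.22
position: [583.9, 221.9, 156.1]
ee_rot: [-0.621, 0.774, -0.078, -0.099]
contact_force: [-2.0, 0.6, 7.0]
gripper_width: 17.3
```

```bash
python3 fm3.py h2 0.25; python3 - <<'E'
from h import *
crop("scene","h3",215,185,50,55,11)
for t in("pointer_tip","index_mark"): print(t,[(np.round(r["uv"],1).tolist(),round(r["confidence"],2)) for r in arm.place_of(t,"scene")])
E
```

```text
15.225 [583.9 221.9 156.1] 17.3 [-2.   0.6  7. ] [ 0.12  0.88 -0.2 ]
yaw 167.52 tz [-0.0552 -0.2441 -0.9682]
scene 259 153 lean 0.2557 top height over plaster tangent 13.2 foot ends rel. no-slip [-72.8  75.6] a [-14.1  15.3]
top 126 23 lean 0.2561 top height over plaster tangent 14.12 foot ends rel. no-slip [-75.9  71.5] a [-11.   17.4]
pointer_tip [([360.7, 200.3], 0.6), ([231.8, 228.5], 0.56)]
index_mark [([230.9, 233.8], 0.55)]
```

View pics/h2.png

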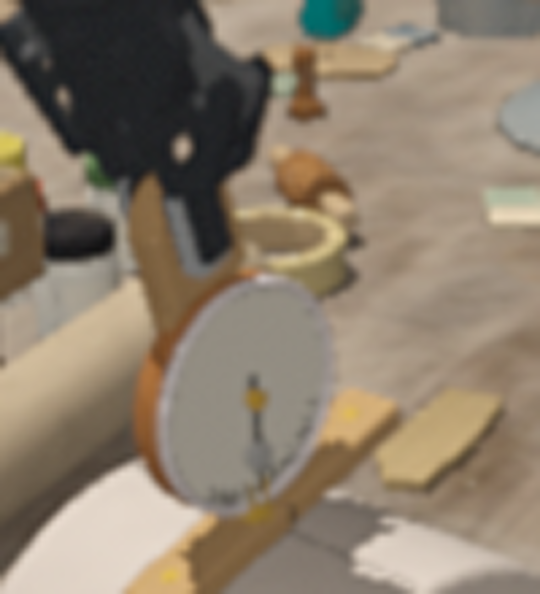

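View pics/h3.png

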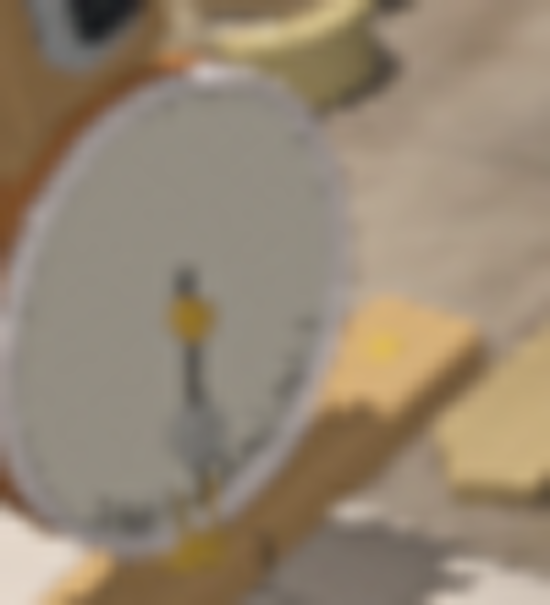

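```bash
cat > tab.py <<'E'
from h import *
from scipy.optimize import minimize
y=np.radians(-13.0); gx=np.array([np.cos(y),np.sin(y),0]); gyh=np.array([-gx[1],gx[0],0]); ez=np.array([0,0,1.])
def piv(th,o): 
    M=np.array([573,197.5,-60.])+120*((np.sin(th)-th*np.cos(th))*gyh+(np.cos(th)+th*np.sin(th))*ez)
    n=np.sin(th)*gyh+np.cos(th)*ez
    return M+68*n+gx*o
def ang(th,pivpx,px,o=-13):
    p0=piv(th,o); off=np.array(pivpx)-proj("scene",p0)
    # angle w from plumb, + towards gauge +y ; in gauge coordinates index = th + w
    f=lambda q:np.sum((proj("scene",p0+q[0]*(np.sin(q[1])*gyh-np.cos(q[1])*ez))+off-px)**2)
    q=minimize(f,[42,0.0],method="Nelder-Mead",options=dict(xatol=1e-5,fatol=1e-8)).x
    return off.round(2),q.round(3),"gauge angle",round(th+q[1],3)
E
python3 - <<'E'
from tab import *
pc=lambda x,y:(215+x/11,185+y/11)
for nm,x,y in(("tip",205,487),("prongmid",195,510),("prongL",180,500),("prongR",212,508),("tabbody",199,547)):
    print(nm,ang(0.25,pc(190,317),pc(x,y)))
E
```

```text
tip (array([-1.  , -0.01]), array([38.748, -0.042]), 'gauge angle', np.float64(0.208))
prongmid (array([-1.  , -0.01]), array([4.2655e+01, 3.6000e-02]), 'gauge angle', np.float64(0.286))
prongL (array([-1.  , -0.01]), array([39.034,  0.143]), 'gauge angle', np.float64(0.393))
prongR (array([-1.  , -0.01]), array([44.345, -0.074]), 'gauge angle', np.float64(0.176))
tabbody (array([-1.  , -0.01]), array([5.1371e+01, 1.9000e-02]), 'gauge angle', np.float64(0.269))
```

>>> play_rows --motion '[0, 0.05, 0.21, 0.01, -1.2, 0.28, 0, 0, 0.1, 0.42, 0.02, -2.4, 0.56, 0, 0, 0.15, 0.64, 0.04, -3.6, 0.84, 0, 0, 0.15, 0.64, 0.04, -3.6, 0.84, 0, 0, 0.15, 0.64, 0.04, -3.6, 0.84, 0]'

```text
clock: 16.15
position: [585.4, 228.3, 156.1]
ee_rot: [-0.618, 0.77, -0.098, -0.124]
contact_force: [-1.8, 0.1, 6.0]
gripper_width: 17.6
```

>>> play_rows --motion '[0, 0, 0, 0, 0, 0, 0, 0, 0, 0, 0, 0, 0, 0, 0, 0, 0, 0, 0, 0, 0, 0, 0, 0, 0, 0, 0, 0, 0, 0, 0, 0, 0, 0, 0]'

```text
clock: 16.77
position: [585.4, 228.3, 156.1]
ee_rot: [-0.618, 0.77, -0.098, -0.124]
contact_force: [-2.0, 0.8, 4.6]
gripper_width: 17.3
```

```bash
python3 fm3.py i1 0.315; python3 - <<'E'
from h import *
ims=[arm.get_image("scene")[0].astype(float) for _ in range(6)]
im=np.mean(ims,0).astype(np.uint8)
cv2.imwrite("pics/i2.png",cv2.resize(im[200:245,210:255,::-1],None,fx=13,fy=13,interpolation=cv2.INTER_CUBIC))
for t in("pointer_tip","index_mark"): print(t,[(np.round(r["uv"],1).tolist(),round(r["confidence"],2)) for r in arm.place_of(t,"scene")])
E
```

```text
16.775 [585.4 228.3 156.1] 17.3 [-2.   0.8  4.6] [ 0.16  0.65 -0.17]
yaw 167.51 tz [-0.0696 -0.3048 -0.9499]
scene 273 160 lean 0.3224 top height over plaster tangent 13.08 foot ends rel. no-slip [-72.9  75.4] a [-14.1  15.2]
top 120 17 lean 0.3216 top height over plaster tangent 13.94 foot ends rel. no-slip [-76.5  72. ] a [-10.8  17.1]
pointer_tip [([292.3, 272.2], 0.75), ([229.4, 228.5], 0.54), ([362.1, 199.9], 0.38)]
index_mark [([228.8, 234.6], 0.46)]
```

View pics/i2.png

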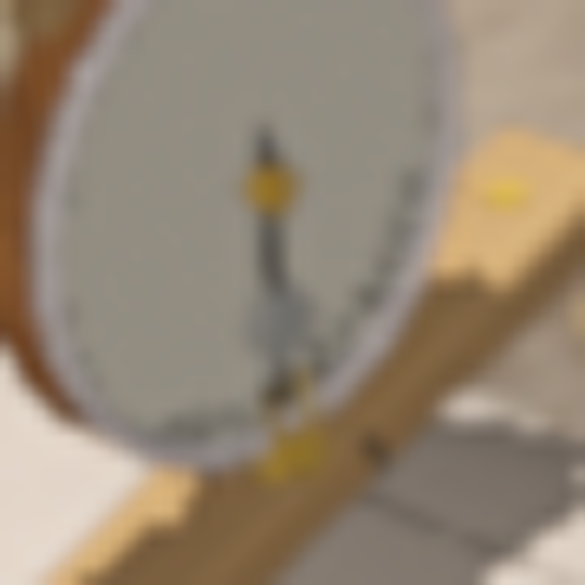

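```bash
python3 - <<'E'
from tab import *
pc=lambda x,y:(210+(x+.5)/13-.5,200+(y+.5)/13-.5)
for nm,x,y in(("tip",281,392),("bob",278,325),("tailtop",263,130),("prongL",268,415),("prongR",305,385),("tabbody",295,456)):
    print(nm,ang(0.318,pc(269,188),pc(x,y)))
# predicted points for tab at various index with lean .318
p0=piv(.318,-13);off=np.array(pc(269,188))-proj("scene",p0)
inv=lambda u:((u+.5-[210,200])*13-.5).round(0)
for idx in(.28,.318,.35):
    w=idx-.318
    print(idx,[inv(proj("scene",p0+r*(np.sin(w+d)*gyh-np.cos(w+d)*ez))+off) for r,d in((40,0),(42,.1),(42,-.1),(50,0),(50,.1),(50,-.1))])
E
python3 - <<'E'
import sys; sys.path.insert(0,'.')
from h import *
im=np.mean([arm.get_image("scene")[0].astype(float) for _ in range(8)],0).astype(np.uint8)
hsv=cv2.cvtColor(im,cv2.COLOR_RGB2HSV)
c=im[222:240,222:242]
cv2.imwrite("pics/i3.png",cv2.resize(c[:,:,::-1],None,fx=28,fy=28,interpolation=cv2.INTER_LANCZOS4))
E
```

```text
tip (array([-1.38, -0.26]), array([ 3.8531e+01, -3.0000e-03]), 'gauge angle', np.float64(0.315))
bob (array([-1.38, -0.26]), array([ 2.581e+01, -1.200e-02]), 'gauge angle', np.float64(0.306))
tailtop (array([-1.38, -0.26]), array([-10.941,  -0.058]), 'gauge angle', np.float64(0.26))
prongL (array([-1.38, -0.26]), array([41.651,  0.078]), 'gauge angle', np.float64(0.396))
prongR (array([-1.38, -0.26]), array([40.056, -0.148]), 'gauge angle', np.float64(0.17))
tabbody (array([-1.38, -0.26]), array([ 5.2039e+01, -5.0000e-02]), 'gauge angle', np.float64(0.268))
0.28 [array([287., 396.]), array([271., 416.]), array([305., 396.]), array([292., 447.]), array([271., 458.]), array([312., 434.])]
0.318 [array([281., 400.]), array([264., 418.]), array([299., 400.]), array([284., 452.]), array([263., 462.]), array([304., 439.])]
0.35 [array([276., 403.]), array([259., 421.]), array([293., 404.]), array([277., 455.]), array([257., 464.]), array([298., 443.])]
```

View pics/i3.png

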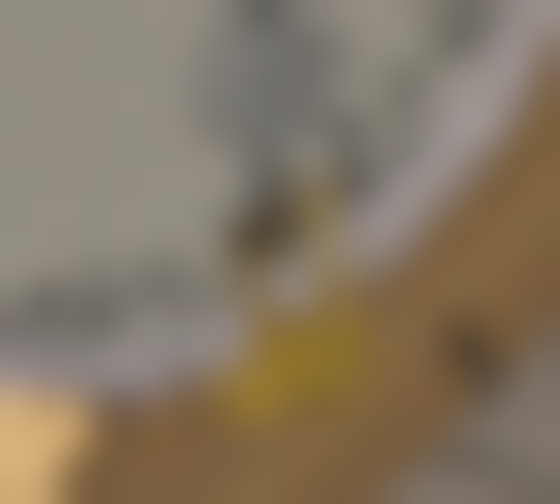

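```bash
python3 - <<'E'
from h import *
def c(name,x0,y0,s,boxes):
    im=cv2.imread(f"pics/{name}.png"); lab=cv2.cvtColor(im,cv2.COLOR_BGR2HSV).astype(float)
    w=np.clip((lab[...,1]-120)/60,0,1)*np.clip((lab[...,0]-19)/3,0,1)*(lab[...,2]>70)
    for nm,(a,b,cc,d) in boxes.items():
        ww=w[b:d,a:cc]; yy,xx=np.mgrid[b:d,a:cc]; W=ww.sum()
        u=(ww*xx).sum()/W; v=(ww*yy).sum()/W
        print(name,nm,W.round(0),"crop",u.round(1),v.round(1),"px",((u+.5)/s-.5+x0).round(2),((v+.5)/s-.5+y0).round(2))
c("c3",270,135,8,dict(knob=(230,350,275,400),tab=(190,480,240,520)))
c("g4",215,180,10,dict(knob=(200,290,260,350),tab=(155,515,230,565)))
c("h3",215,185,11,dict(knob=(160,285,225,350),tab=(165,525,235,580)))
c("i2",210,200,13,dict(knob=(235,155,305,225),tab=(255,425,340,490)))
E
```

```text
c3 knob 23.0 crop 251.2 373.1 px 300.96 181.2
c3 tab 88.0 crop 214.1 500.2 px 296.32 197.09
g4 knob 205.0 crop 229.6 320.5 px 237.51 211.6
g4 tab 389.0 crop 196.3 541.8 px 234.18 233.73
h3 knob 321.0 crop 190.7 318.4 px 231.88 213.49
h3 tab 476.0 crop 197.3 553.1 px 232.48 234.83
i2 knob 338.0 crop 269.3 189.0 px 230.26 214.07
i2 tab 758.0 crop 295.3 456.8 px 232.26 234.68
```

```bash
python3 - <<'E'
from tab import *
from scipy.optimize import least_squares
obs=[("m",0.0,(237.51,211.6),(234.18,233.73)),("m",.253,(231.88,213.49),(232.48,234.83)),("m",.318,(230.26,214.07),(232.26,234.68))]
def rel(kind,th,r,idx,do):
    if kind=="i":
        y=np.radians(-32.9); X=np.array([np.cos(y),np.sin(y),0]); Y=np.array([-X[1],X[0],0]); p0=np.array([573.5,-174,68])-13*X
    else: X,Y=gx,gyh; p0=piv(th,-13)
    w=idx-th
    return proj("scene",p0+X*do+r*(np.sin(w)*Y-np.cos(w)*ez))-proj("scene",p0)
o2=[("i",0,(300.96,181.2),(296.32,197.09))]+obs
for ob in(obs,o2):
    def f(q): return np.hstack([rel(k,t,*q)-(np.array(b)-a) for k,t,a,b in ob])
    r=least_squares(f,[50,.3,0]); J=r.jac; cov=np.linalg.inv(J.T@J)
    print(r.x.round(3),"res",r.fun.round(2),"sd per px",np.sqrt(np.diag(cov)).round(3))
for do in(-4,0,4):
    for ob in o2:
        r=least_squares(lambda q:rel(ob[0],ob[1],q[0],q[1],do)-(np.array(ob[3])-ob[2]),[50,.3]); print(do,ob[1],r.x.round(3))
E
```

```text
[50.931  0.305 -1.403] res [ 0.01  0.05  0.15 -0.15 -0.17  0.11] sd per px [4.931 0.154 7.445]
[50.156  0.332 -2.492] res [ 0.28  0.12  0.   -0.08  0.07 -0.12 -0.27  0.19] sd per px [3.499 0.123 6.006]
-4 0 [49.537  0.381]
-4 0.0 [49.763  0.367]
-4 0.253 [49.354  0.368]
-4 0.318 [48.895  0.345]
0 0 [50.612  0.315]
0 0.0 [51.441  0.274]
0 0.253 [52.147  0.286]
0 0.318 [52.026  0.268]
4 0 [51.898  0.252]
4 0.0 [53.541  0.186]
4 0.253 [55.254  0.213]
4 0.318 [55.432  0.2  ]
```

```bash
python3 - <<'E'
from tab import *
im=np.mean([arm.get_image("top")[0].astype(float) for _ in range(6)],0).astype(np.uint8)
np.save("topim.npy",im)
p0=piv(.318,-13); print("pivot",proj("top",p0))
for idx in(.25,.3,.35): print(idx,proj("top",p0+50*(np.sin(idx-.318)*gyh-np.cos(idx-.318)*ez)))
print("tip",proj("top",p0-40*ez))
cv2.imwrite("pics/j1.png",cv2.resize(im[175:225,205:275,::-1],None,fx=11,fy=11,interpolation=cv2.INTER_CUBIC))
E
```

```text
pivot [227.95146747 194.18871618]
0.25 [231.30293281 197.7345728 ]
0.3 [230.47598368 197.5424833 ]
0.35 [229.64326733 197.3424277 ]
tip [229.74684308 196.8371741 ]
```

View pics/j1.png

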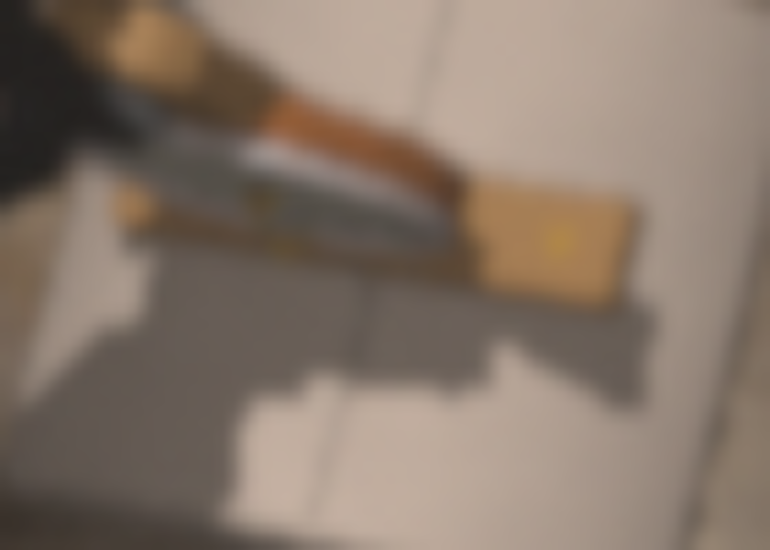

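```bash
python3 - <<'E'
from tab import *
from scipy.optimize import least_squares
im=cv2.imread("pics/j1.png"); hsv=cv2.cvtColor(im,cv2.COLOR_BGR2HSV).astype(int)
for nm,(x,y) in dict(knob=(263,200),tab=(287,243)).items():
    print(nm,[hsv[y+dy,x+dx].tolist() for dy,dx in((0,0),(0,-22),(0,22),(-12,0),(12,0))])
def cen(box,bg):
    a,b,c,d=box; f=im[b:d,a:c].astype(float); w=np.clip((f[...,1]+f[...,2])/2-f[...,0]-bg,0,None); yy,xx=np.mgrid[b:d,a:c]
    return np.array([(w*xx).sum()/w.sum(),(w*yy).sum()/w.sum()]),w.sum()
for bgk,bgt in((10,38),(15,44),(20,50)):
    k,W=cen((235,180,292,222),bgk); t,W2=cen((262,228,315,262),bgt); print(k.round(1),t.round(1),W,W2,((t-k)/11).round(2))
E
```

```text
knob [[17, 94, 84], [16, 56, 86], [18, 54, 85], [17, 66, 81], [17, 82, 87]]
tab [[17, 104, 91], [16, 93, 88], [14, 83, 89], [16, 68, 86], [16, 95, 94]]
[260.9 203.1] [nan nan] 15531.0 0.0 [nan nan]
[261.  204.7] [nan nan] 6201.0 0.0 [nan nan]
[261.7 203.8] [nan nan] 1377.5 0.0 [nan nan]<stdin>:8: RuntimeWarning: invalid value encountered in scalar divide
```

```bash
python3 - <<'E'
from tab import *
from scipy.optimize import least_squares
im=np.load("topim.npy").astype(float)
w=(im[...,0]+im[...,1])/2-im[...,2]
print(w[190:200,225:236].round(0))
g=(im[...,1]-0.5*(im[...,0]+im[...,2]))  # greenish-yellow vs orange
print(g[190:200,225:236].round(0))
obs=[("m",.0,(237.51,211.6),(234.18,233.73)),("m",.253,(231.88,213.49),(232.48,234.83)),("m",.318,(230.26,214.07),(232.26,234.68))]
def rel(cam,th,r,idx,do):
    p0=piv(th,-13); w=idx-th
    return proj(cam,p0+gx*do+r*(np.sin(w)*gyh-np.cos(w)*ez))-proj(cam,p0)
for top in((2.2,3.9),(2.3,3.6),(2.0,3.8)):
  def f(q): return np.hstack([rel("scene",t,*q)-(np.array(b)-a) for k,t,a,b in obs]+[rel("top",.318,*q)-top])
  r=least_squares(f,[50,.3,0]); print(top,r.x.round(3),r.fun.round(2))
E
```

```text
[[10.  9.  9.  8.  8. 10. 11. 12. 12. 13. 16.]
 [10. 10. 12. 12. 12. 11.  9.  9.  9. 10. 10.]
 [10. 12. 16. 20. 20. 15. 11.  8. 10.  9. 10.]
 [10. 12. 20. 24. 24. 17. 11. 10. 10. 10. 10.]
 [12. 14. 18. 22. 20. 14.  9.  8. 10. 10.  8.]
 [20. 18. 18. 20. 18. 14. 13. 12. 12. 10.  9.]
 [22. 22. 22. 22. 23. 23. 22. 19. 16. 13. 12.]
 [18. 19. 20. 20. 26. 30. 30. 26. 22. 18. 16.]
 [14. 14. 16. 16. 19. 24. 24. 22. 21. 19. 18.]
 [12. 12. 13. 14. 14. 16. 17. 16. 16. 16. 16.]]
[[ 1.  0.  0. -0. -2. -2. -4. -4. -4. -6. -6.]
 [ 1.  2.  2.  0.  0.  1. -2. -2. -2. -2. -3.]
 [ 1.  2.  2.  2.  3.  2.  1.  0.  1.  0. -0.]
 [-1. -0.  2.  2.  3.  2.  1.  1.  1.  1.  1.]
 [-2. -2.  0.  1.  2.  2.  0.  0.  1.  1.  0.]
 [-1. -2. -0.  1.  2.  0.  0.  1.  0. -0.  0.]
 [-2. -1. -1. -0.  1.  1.  1.  0.  0. -1. -1.]
 [-1. -1. -0. -1.  2.  3.  2.  2. -0. -2. -2.]
 [-2. -1. -1. -1.  0.  2.  1.  0.  0. -1. -2.]
 [-2. -2. -1. -0. -1.  0. -0. -1. -1. -1. -1.]]
(2.2, 3.9) [50.729  0.311 -1.706] [ 0.02  0.02  0.14 -0.14 -0.18  0.13  0.02  0.02]
(2.3, 3.6) [50.95   0.304 -1.234] [-0.05  0.04  0.1  -0.17 -0.22  0.09  0.09  0.2 ]
(2.0, 3.8) [50.546  0.318 -1.904] [-0.   -0.02  0.11 -0.14 -0.22  0.14  0.09  0.15]
```

>>> play_rows --motion '[0, -0.01, -0.06, 0, 0.35, -0.08, 0, 0, -0.03, -0.12, -0.01, 0.7, -0.16, 0, 0, -0.03, -0.12, -0.01, 0.7, -0.16, 0, 0, -0.03, -0.12, -0.01, 0.7, -0.16, 0]'

```text
clock: 18.52
position: [585.1, 227.1, 156.1]
ee_rot: [-0.619, 0.771, -0.094, -0.119]
contact_force: [-1.4, -0.1, 5.2]
gripper_width: 17.5
```

>>> play_rows --motion '[0, 0, 0, 0, 0, 0, 0, 0, 0, 0, 0, 0, 0, 0, 0, 0, 0, 0, 0, 0, 0, 0, 0, 0, 0, 0, 0, 0, 0, 0, 0, 0, 0, 0, 0]'

```text
clock: 19.15
position: [585.1, 227.1, 156.1]
ee_rot: [-0.619, 0.771, -0.094, -0.119]
contact_force: [-1.1, -0.3, 5.7]
gripper_width: 16.9
```

>>> play_rows --motion '[0, 0, 0, 0, 0, 0, 0, 0, 0, 0, 0, 0, 0, 0, 0, 0, 0, 0, 0, 0, 0, 0, 0, 0, 0, 0, 0, 0, 0, 0, 0, 0, 0, 0, 0]'

```text
clock: 19.77
position: [585.1, 227.1, 156.2]
ee_rot: [-0.619, 0.771, -0.094, -0.119]
contact_force: [-1.8, -0.6, 6.8]
gripper_width: 17.5
```

```bash
python3 fm3.py k1 0.306; python3 - <<'E'
from h import *
p,d=arm.get_image("scene"); cv2.imwrite("pics/k2.png",p[:,:,::-1])
cv2.imwrite("pics/k3.png",cv2.resize(p[205:245,212:252,::-1],None,fx=14,fy=14,interpolation=cv2.INTER_CUBIC))
E
```

```text
19.775 [585.1 227.1 156.2] 17.5 [-1.8 -0.6  6.8] [ 0.05  0.68 -0.17]
yaw 167.51 tz [-0.0669 -0.2931 -0.9537]
scene 269 160 lean 0.3078 top height over plaster tangent 12.93 foot ends rel. no-slip [-73.4  75.3] a [-13.7  15. ]
top 125 18 lean 0.3047 top height over plaster tangent 13.81 foot ends rel. no-slip [-75.4  71.8] a [-11.   17.3]
```

View pics/k3.png

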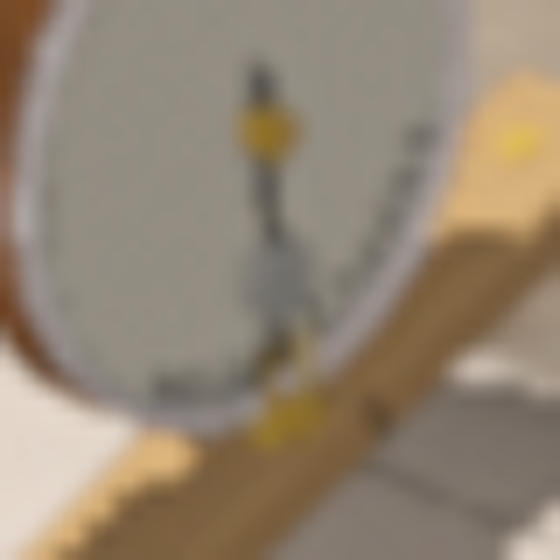

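View pics/k2.png

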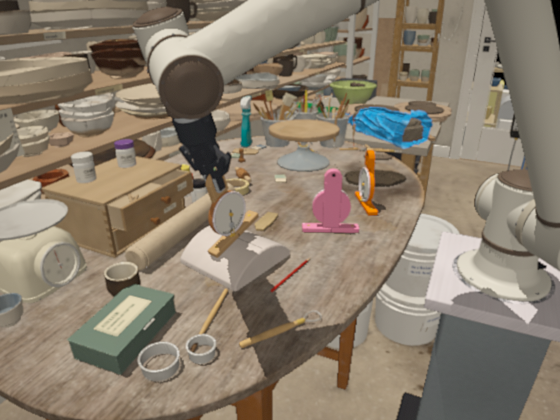

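The pointer tip (crop 278,350) is between the prongs (≈262,375 and 300,350). The foot lies on the plaster with a light press, and the mould, pencil and rib look unmoved. Handing in.

```bash
python3 -c "
from bench import arm
print(arm.job_done())"
```

```text
the job is handed in; nothing more can be done
None
```

The job is done and handed in. I set the wooden gauge level on the crown, then rolled it down its tab side (+y). It is still gripped and lightly pressed at a lean of about 0.306 rad.

**First grasp:** it missed. The real fingertips sit about 39 mm behind the reported TCP, so the jaws shut just above the grip and touched its top with about 6 N. I corrected for this and regripped. The gauge stayed standing where it was.

**On the crown:** the foot top measured level within 0.003 rad. Foot and crown were about 0.5 mm apart across the mould, and the pointer was at rest.

**Rolling:** the foot ends stayed within 2–3 mm of a pure roll, and the side force stayed near zero.

**Final checks:**
- **Lean:** the two cameras read 0.308 and 0.305 rad.
- **Contact:** the foot lies flat on the plaster. The force reading gives a press of about 8–10 N with the gauge's weight taken off.
- **Pointer:** it hangs between the prongs in the last picture.
- **Surroundings:** by eye, the mould, pencil and rib look unmoved; I did not measure them.

**Uncertain:** the tab angle. My readings ran from about 0.27 to 0.33 rad, mostly 0.30–0.32, because the scene camera views the dial at a slant. I settled at 0.306, so the pointer may sit up to about 0.03 rad off the middle of the prongs. That is inside the ±0.08 rad gap.

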